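# Load the ring tester and latch its guard

### The job

Put the light-grey steel ring flat over the round pilot of the ring tester, let go of it, and then push the clear sliding guard shut over it until the latch clicks behind the guard's roller and holds the guard by itself. Push gently: do not ram the latch and its stop. Leave the two dark rings where they lie.

Things in the scene. Friction and masses are not known exactly. Their poses are not given: they have to be found in the camera images.
- ring: light-grey ground steel ring, outside diameter 60 mm, clear hole about 28 mm, height 24 mm, 0.22 kg, lying flat; origin at the centre of its underside, z up its axis. It may be gripped across the outside.
- dark_ring_a: dark (almost black) ring, 66 mm outside, 20 mm high, lying flat, origin at the centre of its underside; not to be moved
- dark_ring_b: dark (almost black) ring, 68 mm outside, 18 mm high, lying flat, origin at the centre of its underside; not to be moved
- tester: ring tester: grey fixed base plate, top 16 mm above the bench (rails 21 mm), x from -80 to +80 mm, y from -225 to +215 mm of its origin on the bench; the guard shuts towards +y. A steel pedestal, 40 mm in diameter, rises at y = +22 mm to z = 66 mm; on it stands the round pilot, 24 mm in diameter, 18 mm high, coned to 12 mm over its top 8 mm. The open guard stands over the -y end.
- seat (a point): centre of the pedestal's flat top at the foot of the pilot, where the centre of the ring's underside belongs (66 mm above the bench, axes those of the tester)
- headstock: blue fixed block at the tester's +y end, 130 x 86 x 90 mm, top 106 mm above the bench; origin at the centre of its underside. It carries the aluminium latch with stop (x within 29 mm, y from -106 to +43 mm, top 154 mm above the bench) and the latch's red-capped bolt (176 mm, 190 mm lifted). The guard must not load latch and stop with more than 20 N.
- tab (a point): middle of the top of the black upright push tab on the guard: 50 mm wide (x), 12 mm thick (y), from 104 to 140 mm above the bench, on a foot 22 mm thick below that. Push its -y face towards +y. It moves with the guard; axes those of the tester. The hood reaches 35 mm behind it (-y) and 115 mm ahead of it, is 116 mm wide, its top at 100 mm.
- guard (a joint): how far the clear sliding guard is open, in m: 0.175 fully open, falling as it moves towards tester +y; friction 2 N. Latched it reads between -0.018 and +0.018: the latch is clamped in slots, up to 16 mm either way along the travel, not measured, so the catch must be felt. Let go unlatched, the guard is pushed back to 0.022 or more.
- pin (a point): middle of the steel roller (8 mm thick, along x) at the guard's leading edge, 122 mm above the bench. Shutting, the guard meets a spring buffer (4 to 6 N over about 40 mm), then the roller must lift the latch's spring bolt: the push climbs to 10 to 14 N in all, drops to some 7 N as the bolt falls behind the roller (the click); about 2 mm farther on a rubber stop follows.
There are look-alikes about, which are no part of the job. What is shaped like the ring but green or orange is not meant.

How it is judged (in metres and radians):
On the way:
1. the ring lies flat on the pedestal over the pilot, released, with the guard still open (horizontal distance between ring and seat below 0.007 m and z of ring in the frame of seat below 0.003 m and angle between ring's own z axis and vertical below 0.08 rad and value of joint guard above 0.08 m and contact force between the fingers and ring below 0.1 N), for 0.2 s.
At the end, for the whole second after the job is handed in: the guard stays shut by its latch (its joint below 20 mm; an unlatched guard is pushed back beyond that), and under it the ring lies at rest, flat (within 0.08 rad) on the pedestal over the pilot, its centre within 7 mm of the seat and its underside within 3 mm of it (value of joint guard below 0.02 m and horizontal distance between ring and seat below 0.007 m and z of ring in the frame of seat between -0.003 and 0.003 m and angle between ring's own z axis and vertical below 0.08 rad and linear speed of ring below 0.02 m/s); the robot touches nothing.
It fails at once if the guard is rammed into the latch and stop with more than 20 N (contact force between guard and headstock above 20 N).
It fails at once if a dark ring is moved more than 20 mm (distance of any of dark_ring_a, dark_ring_b from where it was at the start of the episode above 0.02 m).
It also fails if it takes over 58 s, if anything falls off the work surface, if the arm or the gripper's body presses on something with over 40 N, if the wrist force passes 120 N, or if a joint passes its speed limit or range.

### The arm

A 7-joint arm with a two-finger parallel gripper is mounted at the origin on the work surface; the furniture and walls round the work are solid. World frame = base frame: x ahead of the robot, y to its left, z up, the work surface at z = 0. Lengths are in m, angles in degrees, forces in N, time in s.
With the tool pointing down it reaches from about 0.425 to 0.875 m from the base axis. Payload 4.7 kg.
Tool frame: the origin (TCP) lies on the centre line of the jaws, within the pads' length; the fingertips stand 8 mm ahead of it and the grasp point (between the pads) lies 11 mm behind it; z points along the fingers, y is the direction in which the jaws open and shut (so a half turn about z gives the same grasp; the last joint's range is limited). The gripper opens to 87 mm and grips with 3 to 60 N. Pads are 19 mm wide; open, the fingers measure 117 mm over their backs; the gripper's body (75 mm by 190 mm) begins 51 mm behind the grasp point.
Start: joints at [71.912, 18.392, -4.016, 83.108, 1.295, 78.541, -3.26], TCP at [0.21, -0.615, 0.231] pointing down, gripper open.
Joint ranges: [-163.93, 163.93], [-17.29, 119.83], [-79.2, 71.16], [3.27, 140.29], [-89.18, 269.18], [5.43, 117.66], [-154.24, 154.24]. Speed limits (degrees/s): [147.25, 147.25, 180, 180, 180, 180, 180].

### API

Orientations are given as [roll, pitch, yaw] about the fixed x, y, z axes, in that order (R = Rz(yaw) Ry(pitch) Rx(roll)).
In Python, from cell import status, vision, workorder gives the robot as it stands.
- The arm moves only by the tool step_arm, never from a script. Its argument "series" is a list of rows, each an object of numbers: "ax", "ay", "az": the turn, a rotation vector about the world's x, y, z in degrees; "x", "y", "z": the shift along the world's x, y, z in m; "claw": the opening in per cent of the stroke, from 0 (shut) to 100 (fully open). In form: [{"ax": .., "ay": .., "az": .., "x": .., "y": .., "z": .., "claw": ..}, ...]. A call has 1 to 12 rows; each row is the pose to reach, as a shift and turn from the pose commanded when the call began; what a row does not reach only later rows make up. A row lasts 1/10 s, in which the tool goes at most 50 mm and 8.59 degrees, less where a joint would pass 70% of its speed; a pose out of reach is approached as far as the arm can. A call with a gripper value outside its range is refused whole. The fingers move at their own pace and stop on an object; "squeeze" is the grip in N (left out, the last holds). Time passes only in rows, so rows that repeat a pose let the fingers close. It gives the time, the measured TCP pose, the force and the opening at its end, in the units of the state.
- status.get_obs(): the state, without advancing time (a new reading comes with each control period).
- vision.read_camera(name): name is "scene" or "side" or "wrist"; returns the picture (480x640x3 uint8, red, green, blue); there is no depth.
- vision.camera_params(name): a dict with "fovy" (degrees; the focal length in pixels is half the picture's height over the tangent of half this angle, whatever the lens; pixels are square), "cx", "cy" (the principal point, pixels), "eye" and "orientation" of the camera in the world; the wrist camera has in their place "tool_from_camera" (4x4, takes a point from camera to tool coordinates, whose origin is the TCP and whose axes are the flange's). Camera axes: x right, y down, z forward; pixel columns grow to the right and rows downward; lengths in m; the calibration is good to about 2 mm. A picture is of the moment at which its call begins: read the wrist's pose just before it. camera_params takes no time and is no camera call.
- workorder.sign_off(): hands the job in, once; it reports no verdict.
The state is a dict: "time_s": time; "qpos": joint angles; "joint_velocities": joint speeds; "effort": joint torques, N m; "tool_pos": TCP position; "tool_rot": TCP orientation; "force": force on the tool from outside, world axes, zero at the start; "wrist_torque": the same for the moment, N m; "grip_width": finger opening in m.
Only numpy, scipy, OpenCV 4.12 (cv2) and the standard library are available. Lean on these libraries where they do the work, as an engineer would, in place of code of your own. Each camera call takes 0.05 s, during which the arm holds its last target.

## Working session

There is one attempt and no reset: what is moved stays moved. The work goes in short steps, Python scripts to look and compute and a tool call to move; the robot and the scene stay as the last step left them, time stands still between calls to the robot, and variables do not carry over. Pictures are saved under pics/ and viewed, and the job is handed in when it is done.

Besides the shell and the picture viewer there is one more tool, called after ">>>" by a JSON object that holds its "method" and its "body". step_arm: Moves the arm, as the interface text tells. Its arguments: {"type":"object","properties":{"series":{"type":"array"},"squeeze":{"type":"number"}},"required":["series"]}

```bash
mkdir -p pics; ls; python3 - <<'E'
from cell import status, vision
import cv2
print(status.get_obs())
for n in ["scene","side","wrist"]:
    im=vision.read_camera(n); cv2.imwrite(f"pics/{n}0.png",im[:,:,::-1]); print(n,vision.camera_params(n))
E
```

```text
pics
{'time_s': 0.0, 'qpos': array([71.91332084, 18.43725996, -4.01718509, 83.17456873,  1.29380418,
       78.53950147, -3.26134522]), 'joint_velocities': array([-0.01413458, -0.05317607,  0.03865945, -0.04341318, -0.07277024,
       -0.10366666, -0.01727209]), 'effort': array([-2.33952642e-04, -4.91287494e+01, -4.03860155e-01, -3.12530851e+01,
       -6.39660470e-02,  4.35347459e-02,  1.60704508e-04]), 'tool_pos': array([ 0.21029343, -0.61448318,  0.22948502]), 'tool_rot': array([-1.79893851e+02,  4.00809803e-03,  1.88964103e+01]), 'force': array([-1.12191945,  0.19009299, -0.13135953]), 'wrist_torque': array([ 0.0189744 , -0.02912436,  0.01436802]), 'grip_width': 0.08674136118051218}
scene {'fovy': 44.52024551224452, 'cx': 311.9253373951257, 'cy': 251.15301484279982, 'eye': array([ 1.07335994, -0.60466814,  1.09764911]), 'orientation': array([-140.19152903,    0.77951535,   51.19647608])}
side {'fovy': 54.56541818677896, 'cx': 327.33610352330373, 'cy': 234.52003966707662, 'eye': array([0.05059266, 0.88959451, 0.75590711]), 'orientation': array([-121.63782194,    0.6270625 , -159.67382345])}
wrist {'fovy': 68.68875777273092, 'cx': 322.5549077723767, 'cy': 234.84204582722916, 'tool_from_camera': array([[-9.87449323e-05, -9.60247520e-01, -2.79149942e-01,
         7.68550163e-02],
       [ 9.99999988e-01, -6.19898346e-05, -1.40495627e-04,
        -9.57119214e-04],
       [ 1.17606119e-04, -2.79149953e-01,  9.60247515e-01,
        -1.53618228e-01],
       [ 0.00000000e+00,  0.00000000e+00,  0.00000000e+00,
         1.00000000e+00]])}
```

View pics/scene0.png

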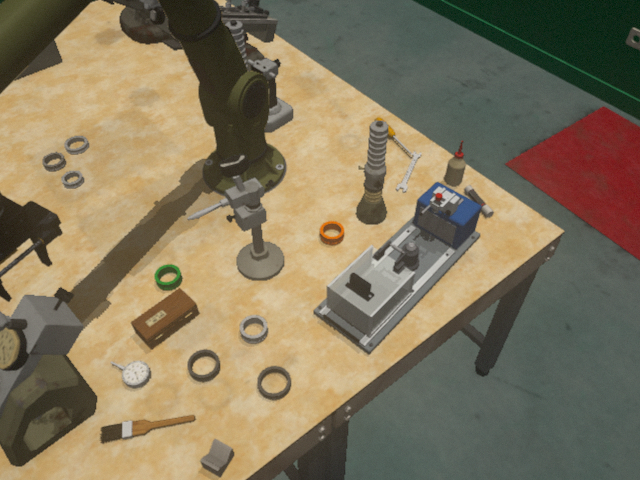

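View pics/side0.png

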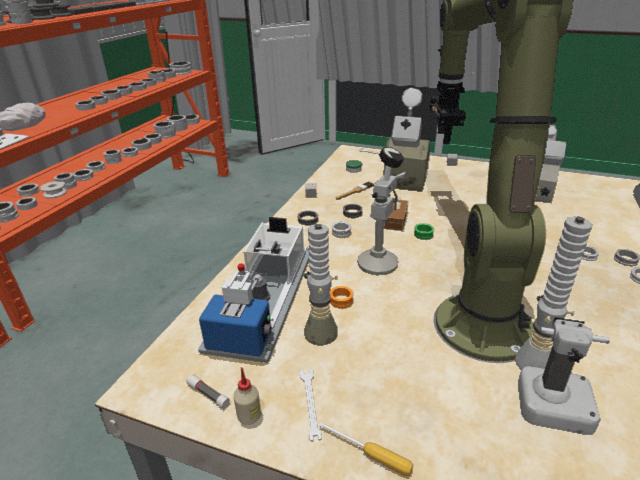

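View pics/wrist0.png

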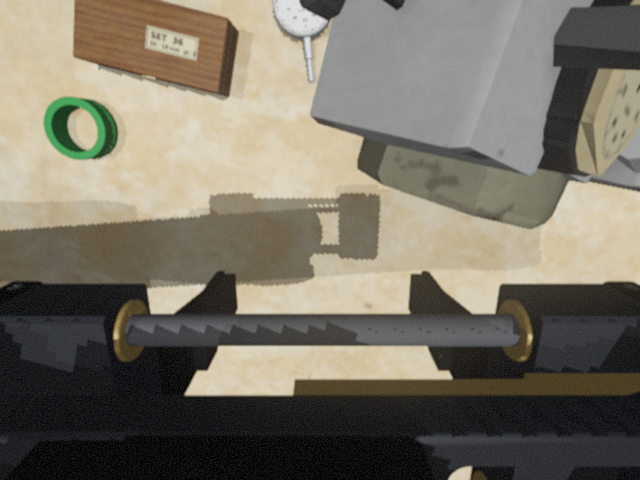

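Scene view: the wanted light-grey ring seems to be at (254,328). Things it could be confused with are the green ring (168,276), the orange ring (332,232), the dark rings (204,365) and (274,382), and the grey rings behind the arm at (77,145), (54,161) and (73,180). Tester: guard tab (358,288), pilot (408,255), blue headstock (447,212).

```bash
cat > h.py <<'E'
import numpy as np, cv2
from cell import status, vision
from scipy.spatial.transform import Rotation as Ro
def cam(n,obs=None):
    p=vision.camera_params(n); f=240/np.tan(np.radians(p['fovy']/2))
    if n=='wrist':
        o=obs; T=p['tool_from_camera']; R0=Ro.from_euler('xyz',o['tool_rot'],degrees=True).as_matrix()
        R=R0@T[:3,:3]; e=np.array(o['tool_pos'])+R0@T[:3,3]
    else: R=Ro.from_euler('xyz',p['orientation'],degrees=True).as_matrix(); e=p['eye']
    return f,p['cx'],p['cy'],R,e
def ray(c,u,v):
    f,cx,cy,R,e=c; d=R@np.array([(u-cx)/f,(v-cy)/f,1]); return e,d
def onz(c,u,v,z):
    e,d=ray(c,u,v); return e+d*(z-e[2])/d[2]
def proj(c,P):
    f,cx,cy,R,e=c; q=(np.atleast_2d(P)-e)@R; return np.c_[cx+f*q[:,0]/q[:,2],cy+f*q[:,1]/q[:,2]]
E
python3 - <<'E'
from h import *
s=cv2.imread('pics/scene0.png'); d=cv2.imread('pics/side0.png')
cv2.imwrite('pics/crop1.png',np.hstack([cv2.resize(s[300:420,170:310],None,fx=4,fy=4,interpolation=2)]))
cv2.imwrite('pics/crop2.png',cv2.resize(s[170:360,305:500],None,fx=3.1,fy=3.1,interpolation=2))
cv2.imwrite('pics/crop3.png',cv2.resize(d[200:370,190:360],None,fx=3.5,fy=3.5,interpolation=2))
c=cam('scene'); e=cam('side')
for n,u,v,z in [('ring',254,328,.012),('da',204,365,.01),('db',274,382,.01),('orange',332,232,.012),('far',77,145,.012),('pilot',410,240,.084),('tab',358,278,.14),('lampbase',260,262,.01)]: print(n,onz(c,u,v,z))
for n,u,v,z in [('ring',342,229,.012),('tab',279,219,.14),('cap',241,267,.19)]: print(n,onz(e,u,v,z))
E
```

```text
ring [ 0.44848119 -0.28294419  0.012     ]
da [ 0.45537619 -0.4154256   0.01      ]
db [ 0.57903548 -0.32536142  0.01      ]
orange [0.34240567 0.02795219 0.012     ]
far [-0.37679121 -0.32061023  0.012     ]
pilot [0.52262878 0.10745877 0.084     ]
tab [ 0.55876286 -0.08664659  0.14      ]
lampbase [ 0.305215   -0.16470265  0.01      ]
ring [ 0.44603046 -0.28558455  0.012     ]
tab [ 0.5536694  -0.07697801  0.14      ]
cap [0.50084738 0.21140201 0.19      ]
```

View pics/crop1.png

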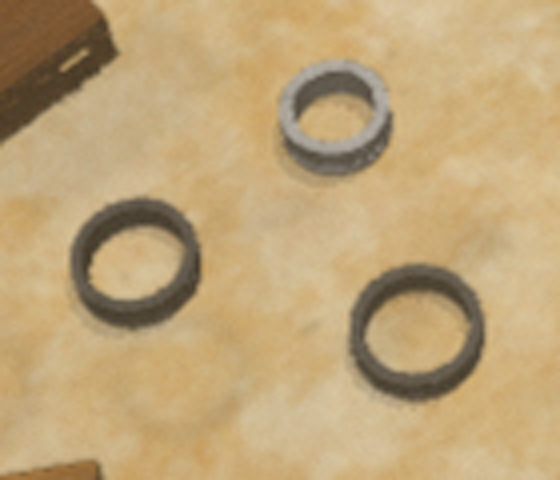

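View pics/crop2.png

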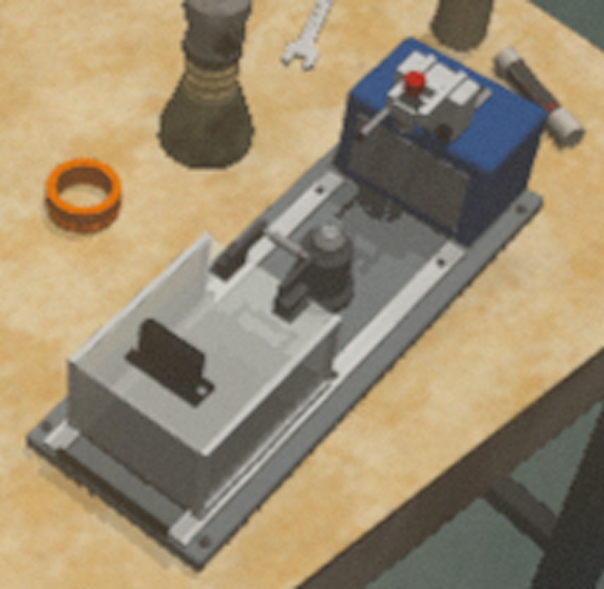

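View pics/crop3.png

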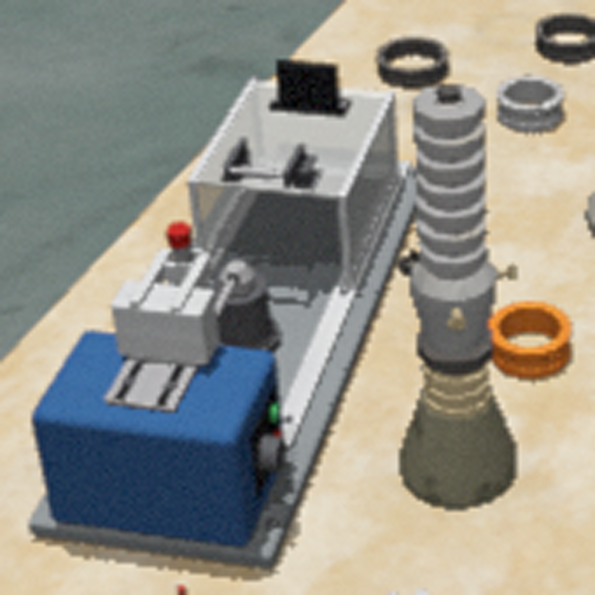

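```bash
cat >> h.py <<'E'
from scipy.optimize import least_squares
def tw(p,P):
    P=np.atleast_2d(P); a=p[2]; return np.c_[p[0]+P[:,0]*np.cos(a)-P[:,1]*np.sin(a),p[1]+P[:,0]*np.sin(a)+P[:,1]*np.cos(a),P[:,2]]
E
python3 - <<'E'
from h import *
c=cam('scene'); e=cam('side')
S=[(30,438,-80,-225,16),(200,568,80,-225,16),(540,205,80,215,16),(348,95,-65,129,106),(470,185,65,129,106),(547,125,65,215,106),(412,38,-65,215,106),(330,231,0,22,84)]
D=[(90,333,65,129,106),(272,355,-65,129,106),(35,412,65,215,106),(250,435,-65,215,106),(28,525,80,215,16),(270,560,-80,215,16)]
s=np.array(S,float); d=np.array(D,float)
us=s[:,:2]/3.1+[305,170]; ud=d[:,:2]/3.5+[190,200]
def r(p): return np.r_[(proj(c,tw(p,s[:,2:]/1e3))-us).ravel(),(proj(e,tw(p,d[:,2:]/1e3))-ud).ravel()]
o=least_squares(r,[.52,.08,0.2],loss='soft_l1'); p=o.x
print(p,np.degrees(p[2])); print(r(p).reshape(-1,2).round(1))
for h in (r,): pass
def r1(q): return (proj(c,tw(q,s[:,2:]/1e3))-us).ravel()
print(least_squares(r1,p).x)
inv=lambda P:((P-np.r_[p[:2],0])@np.array([[np.cos(p[2]),-np.sin(p[2]),0],[np.sin(p[2]),np.cos(p[2]),0],[0,0,1]]))
for n,cc,u,v,z in [('tabL',c,351.8,273.2,.14),('tabR',c,371.1,285.2,.14),('tab side',e,190+280/3.5,200+60/3.5,.14),('tab side',e,190+340/3.5,200+68/3.5,.14),('cap',c,438.5,195,.174),('cap',e,241,267,.174),('roller',c,305+285/3.1,170+240/3.1,.126),('latchfront',c,305+362/3.1,170+138/3.1,.12)]: print(n,inv(onz(cc,u,v,z)).round(4))
print('seat',tw(p,[0,.022,.066]))
np.save('p.npy',p)
E
```

```text
[0.53767951 0.07642212 0.17250343] 9.883718462156432
[[-2.2  0.1]
 [ 0.3 -0.2]
 [ 0.8 -2.5]
 [-2.  -1.5]
 [ 5.9 -4.1]
 [ 0.9 -5.3]
 [-2.3 -2.1]
 [-0.9  0.4]
 [-2.5 -3.5]
 [ 1.7 -3.5]
 [-2.8 -0.4]
 [-4.1  0.4]
 [-0.7 -2.2]
 [ 0.7 -2.8]]
[0.54051572 0.07266086 0.16148363]
tabL [-0.0246 -0.1629  0.14  ]
tabR [ 0.0242 -0.1613  0.14  ]
tab side [ 0.0161 -0.1597  0.14  ]
tab side [-0.0327 -0.1552  0.14  ]
cap [-0.0008  0.112   0.174 ]
cap [-0.0039  0.1182  0.174 ]
roller [-0.0012 -0.0356  0.126 ]
latchfront [-0.0188  0.0855  0.12  ]
seat [[0.53390323 0.0980956  0.066     ]]
```

```bash
python3 - <<'E'
from h import *
c=cam('scene'); e=cam('side')
def tri(a,b):
    A=[];B=[]
    for cc,(u,v) in ((c,a),(e,b)):
        o,d=ray(cc,u,v); d/=np.linalg.norm(d); M=np.eye(3)-np.outer(d,d); A.append(M);B.append(M@o)
    return np.linalg.lstsq(np.vstack(A),np.hstack(B),rcond=None)[0]
print('tower base',onz(c,371,212,0),onz(e,320,330,0)); print('tower top',tri((378,124),(318,229)))
print('towermid',tri((375,180),(319,285)))
print('stand base',onz(c,260,262,0),'top',tri((232,160),(392,153)),tri((247,210),(383,200)))
print('arm tip',tri((190,217),(400,165)), 'cap', tri((438.5,192.5),(241,267)))
print('box',onz(c,165,312,.05))
# ring ellipse fits
for n,u in (('scene',0),):
    im=cv2.imread('pics/scene0.png'); hsv=cv2.cvtColor(im,cv2.COLOR_BGR2HSV)
    m=((hsv[...,1]<40)&(hsv[...,2]>110)).astype(np.uint8); m[:, :225]=0;m[:,285:]=0;m[:300]=0;m[350:]=0
    cs,_=cv2.findContours(m,0,2); k=max(cs,key=cv2.contourArea); print(cv2.fitEllipse(k),cv2.boundingRect(k))
    print(onz(c,*cv2.fitEllipse(k)[0],.024))
E
```

```text
tower base [0.34542915 0.15679805 0.        ] [ 3.53714082e-01  1.44198383e-01 -1.11022302e-16]
tower top [0.34637386 0.15464805 0.28174472]
towermid [0.35664551 0.14422879 0.12969714]
stand base [ 0.29815256 -0.16065755  0.        ] top [ 0.28122257 -0.18301531  0.32279433] [ 0.29762089 -0.1765367   0.19114595]
arm tip [ 0.28387158 -0.29984456  0.24175473] cap [0.5128594  0.19234762 0.17435892]
box [ 0.31589248 -0.41920572  0.05      ]
((253.1104278564453, 326.67877197265625), (22.35249900817871, 26.180265426635742), 78.03495788574219) (240, 315, 27, 24)
[ 0.45143162 -0.28605602  0.024     ]
```

>>> {"method": "step_arm", "body": {"series": [{"z": 0.05,"y": 0.01},{"z": 0.1,"y": 0.04},{"x": 0.02,"y": 0.07,"z": 0.1,"az": 6},{"x": 0.05,"y": 0.1,"z": 0.1,"az": 14},{"x": 0.08,"y": 0.13,"z": 0.1,"az": 22},{"x": 0.11,"y": 0.165,"z": 0.1,"az": 30},{"x": 0.14,"y": 0.2,"z": 0.1,"az": 38},{"x": 0.17,"y": 0.235,"z": 0.1,"az": 46},{"x": 0.2,"y": 0.27,"z": 0.1,"az": 54},{"x": 0.22,"y": 0.3,"z": 0.08,"az": 62},{"x": 0.24,"y": 0.33,"z": 0.05,"az": 70},{"x": 0.24,"y": 0.33,"z": 0.0,"az": 78}]}}

```text
invalid input
```

```bash
python3 - <<'E'
from h import *
o=status.get_obs(); im=vision.read_camera('wrist'); np.save('pics/o1.npy',np.r_[o['tool_pos'],o['tool_rot']]); cv2.imwrite('pics/w1.png',im[:,:,::-1]); cv2.imwrite('pics/d1.png',vision.read_camera('side')[:,:,::-1]); print(o)
E
```

```text
{'time_s': 0.15, 'qpos': array([71.91169549, 18.42973761, -4.01638019, 83.15864576,  1.29418417,
       78.53902038, -3.25977546]), 'joint_velocities': array([-0.03457546, -0.1181989 ,  0.00074216, -0.18320207,  0.06568419,
        0.04294401, -0.01383915]), 'effort': array([ 1.68982156e-04, -4.91796649e+01, -4.04379079e-01, -3.12882221e+01,
       -6.39436743e-02,  4.04342625e-02,  1.09775933e-04]), 'tool_pos': array([ 0.2103476 , -0.61460705,  0.22970968]), 'tool_rot': array([-1.79917768e+02,  3.87716587e-03,  1.88985636e+01]), 'force': array([ 0.10447036,  0.54181174, -0.40280141]), 'wrist_torque': array([ 0.03026207, -0.003121  , -0.00024132]), 'grip_width': 0.08702712463087085}
```

View pics/w1.png

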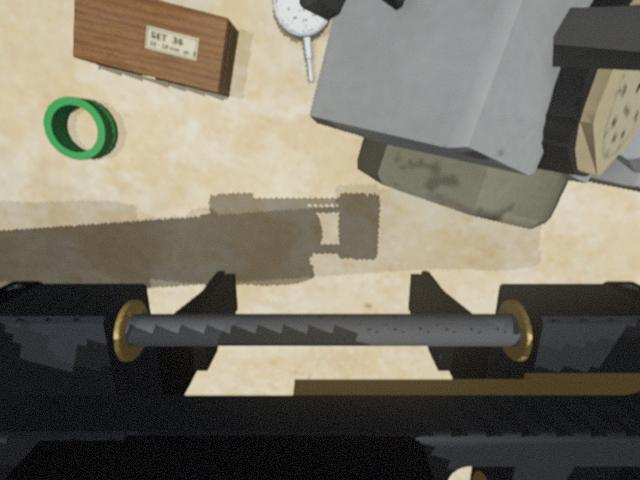

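View pics/d1.png

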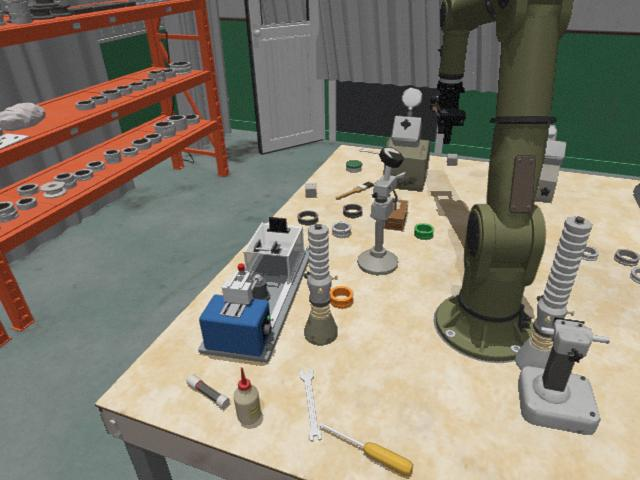

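The call was refused and the views are unchanged. I'll try again with all seven keys in every row.

>>> {"method": "step_arm", "body": {"series": [{"ax": 0,"ay": 0,"az": 0,"x": 0,"y": 0.01,"z": 0.05,"claw": 100},{"ax": 0,"ay": 0,"az": 0,"x": 0,"y": 0.04,"z": 0.09,"claw": 100},{"ax": 0,"ay": 0,"az": 6,"x": 0.02,"y": 0.07,"z": 0.1,"claw": 100},{"ax": 0,"ay": 0,"az": 14,"x": 0.05,"y": 0.1,"z": 0.1,"claw": 100},{"ax": 0,"ay": 0,"az": 22,"x": 0.08,"y": 0.13,"z": 0.1,"claw": 100},{"ax": 0,"ay": 0,"az": 30,"x": 0.11,"y": 0.165,"z": 0.1,"claw": 100},{"ax": 0,"ay": 0,"az": 38,"x": 0.14,"y": 0.2,"z": 0.1,"claw": 100},{"ax": 0,"ay": 0,"az": 46,"x": 0.17,"y": 0.235,"z": 0.1,"claw": 100},{"ax": 0,"ay": 0,"az": 54,"x": 0.2,"y": 0.27,"z": 0.1,"claw": 100},{"ax": 0,"ay": 0,"az": 62,"x": 0.22,"y": 0.3,"z": 0.08,"claw": 100},{"ax": 0,"ay": 0,"az": 70,"x": 0.24,"y": 0.33,"z": 0.05,"claw": 100},{"ax": 0,"ay": 0,"az": 78,"x": 0.24,"y": 0.33,"z": 0.0,"claw": 100}]}}

```text
time_s: 1.45
tool_pos: [0.456, -0.2799, 0.2329]
tool_rot: [179.6, 0.2, 97.8]
force: [1.7, -0.8, -0.5]
grip_width: 0.0872
```

```bash
python3 - <<'E'
from h import *
o=status.get_obs(); im=vision.read_camera('wrist'); np.save('pics/o1.npy',np.r_[o['tool_pos'],o['tool_rot']]); cv2.imwrite('pics/w1.png',im[:,:,::-1]); cv2.imwrite('pics/d1.png',vision.read_camera('side')[:,:,::-1]); print(o)
E
```

```text
{'time_s': 1.45, 'qpos': array([ 52.84067959,   5.28894768, -25.47432778,  98.9072242 ,
         2.23254658,  75.86227515,  34.69724652]), 'joint_velocities': array([  3.66640915,  15.18123339,   0.50232436,  47.0867656 ,
         9.69406501, -57.40614467,  76.49868406]), 'effort': array([ -0.16085471, -36.36792541,  -1.04956258, -32.96669841,
        -0.24984942,   1.64885446,  -1.73400801]), 'tool_pos': array([ 0.45604577, -0.27986815,  0.23291921]), 'tool_rot': array([179.55975412,   0.17960007,  97.76303389]), 'force': array([ 1.73391841, -0.8083325 , -0.51572399]), 'wrist_torque': array([-0.03623407, -0.15509798, -0.02483011]), 'grip_width': 0.08717186796101624}
```

View pics/w1.png

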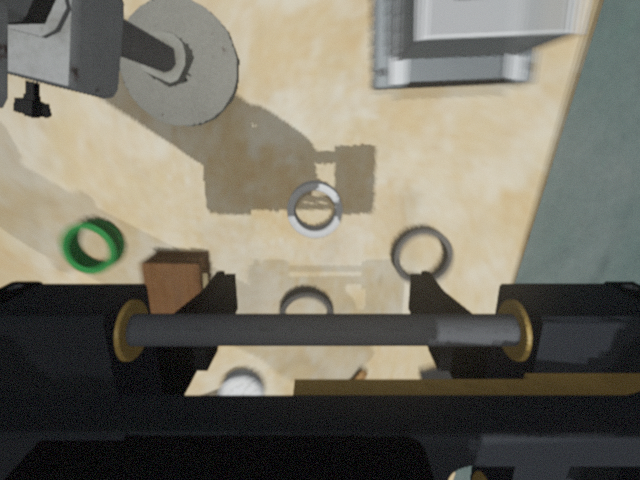

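View pics/d1.png

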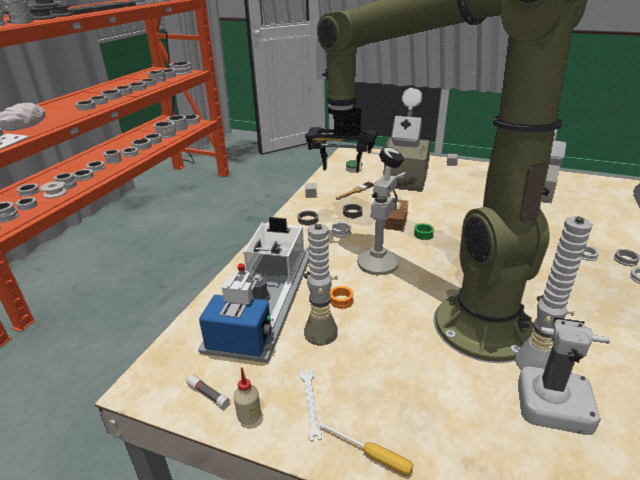

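The ring is at (315,209) in the wrist view, with its dark neighbours at (421,252) and (306,300). The arm was still moving, so I'll take another picture.

```bash
cat >> h.py <<'E'
def snap(name):
    o=status.get_obs(); im=np.ascontiguousarray(vision.read_camera('wrist')[:,:,::-1]); cv2.imwrite(f'pics/{name}.png',im); return o,im,cam('wrist',o)
E
python3 - <<'E'
from h import *
o,im,c=snap('w2')
print(o['tool_pos'],o['tool_rot'],o['time_s'],np.abs(o['joint_velocities']).max())
g=cv2.cvtColor(im,cv2.COLOR_BGR2HSV)
cv2.imwrite('pics/w2c.png',cv2.resize(im[150:330,240:480],None,fx=3.3,fy=3.3,interpolation=2))
m=((g[...,1]<35)&(g[...,2]>120)).astype(np.uint8); m[:150]=0;m[260:]=0;m[:,:260]=0;m[:,380:]=0
for k in cv2.findContours(m,0,2)[0]:
    if cv2.contourArea(k)>200: 
        el=cv2.fitEllipse(k); print(el, onz(c,*el[0],.024), el[1][0]/c[0]*(c[4][2]-.024))
print(onz(c,315,209,.024))
E
```

```text
[ 0.44691122 -0.28161566  0.22400198] [-179.44350919   -0.46667607   97.10274541] 1.55 7.711566190721528
((327.97802734375, 215.28567504882812), (50.74790954589844, 53.10360336303711), 31.175416946411133) [ 0.4509213  -0.28368313  0.024     ] 0.05118078892943218
[ 0.43685819 -0.27880948  0.024     ]
```

View pics/w2c.png

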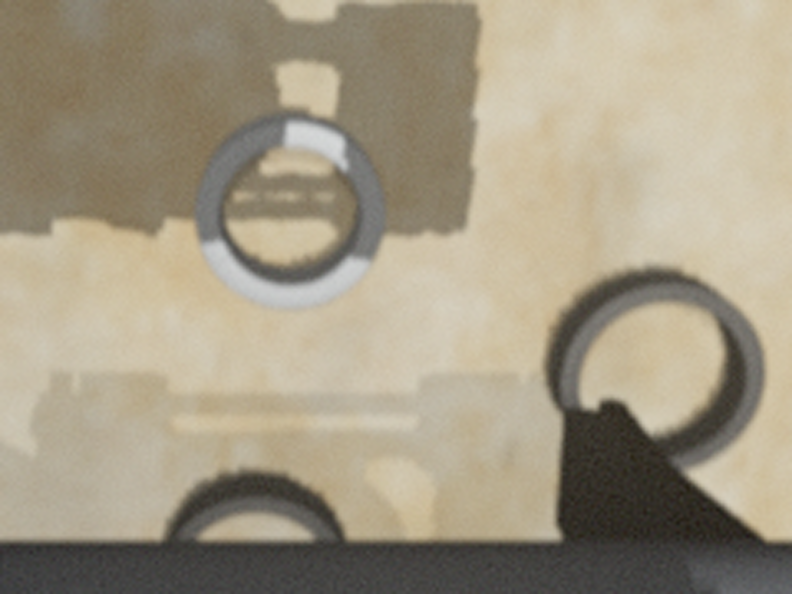

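>>> {"method": "step_arm", "body": {"series": [{"ax": 0,"ay": 0,"az": 2.7,"x": 0.001,"y": 0.001,"z": -0.04,"claw": 100},{"ax": 0,"ay": 0,"az": 2.7,"x": 0.001,"y": 0.001,"z": -0.085,"claw": 100},{"ax": 0,"ay": 0,"az": 2.7,"x": 0.001,"y": 0.001,"z": -0.125,"claw": 100},{"ax": 0,"ay": 0,"az": 2.7,"x": 0.001,"y": 0.001,"z": -0.16,"claw": 100},{"ax": 0,"ay": 0,"az": 2.7,"x": 0.001,"y": 0.001,"z": -0.185,"claw": 100},{"ax": 0,"ay": 0,"az": 2.7,"x": 0.001,"y": 0.001,"z": -0.205,"claw": 100},{"ax": 0,"ay": 0,"az": 2.7,"x": 0.001,"y": 0.001,"z": -0.215,"claw": 100},{"ax": 0,"ay": 0,"az": 2.7,"x": 0.001,"y": 0.001,"z": -0.215,"claw": 100},{"ax": 0,"ay": 0,"az": 2.7,"x": 0.001,"y": 0.001,"z": -0.215,"claw": 100}]}}

```text
time_s: 2.5
tool_pos: [0.4528, -0.2855, 0.0174]
tool_rot: [179.9, 0.1, 99.5]
force: [0.7, -0.6, -0.5]
grip_width: 0.0869
```

```bash
python3 - <<'E'
from h import *
o,im,c=snap('w3')
print(o['tool_pos'],o['tool_rot'],o['force'],o['time_s'],np.abs(o['joint_velocities']).max())
print(proj(c,[[.451,-.284,.024]]))
E
```

```text
[ 0.45276661 -0.28547315  0.01742152] [1.79881011e+02 1.25333422e-01 9.94774888e+01] [ 0.69668414 -0.59887283 -0.45182512] 2.5 0.6021004539567341
[[319.26242095 303.72178064]]
```

View pics/w3.png

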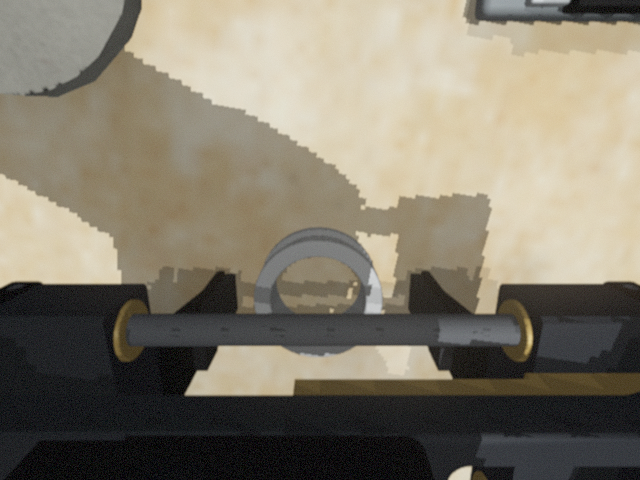

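The ring sits between the pads at (319,298), about 3 mm off centre in +y. I'll shift that much, then close.

>>> {"method": "step_arm", "body": {"series": [{"ax": 0,"ay": 0,"az": 0,"x": -0.001,"y": 0.003,"z": 0,"claw": 100},{"ax": 0,"ay": 0,"az": 0,"x": -0.001,"y": 0.003,"z": 0,"claw": 55},{"ax": 0,"ay": 0,"az": 0,"x": -0.001,"y": 0.003,"z": 0,"claw": 55},{"ax": 0,"ay": 0,"az": 0,"x": -0.001,"y": 0.003,"z": 0,"claw": 55},{"ax": 0,"ay": 0,"az": 0,"x": -0.001,"y": 0.003,"z": 0,"claw": 55},{"ax": 0,"ay": 0,"az": 0,"x": -0.001,"y": 0.003,"z": 0,"claw": 55}], "squeeze": 20}}

```text
time_s: 3.15
tool_pos: [0.4504, -0.281, 0.0156]
tool_rot: [-180.0, -0.0, 99.6]
force: [-1.1, 0.8, 1.0]
grip_width: 0.0578
```

>>> {"method": "step_arm", "body": {"series": [{"ax": 0,"ay": 0,"az": 0,"x": 0,"y": 0,"z": 0,"claw": 40},{"ax": 0,"ay": 0,"az": 0,"x": 0,"y": 0,"z": 0.02,"claw": 40},{"ax": 0,"ay": 0,"az": 0,"x": 0.01,"y": 0,"z": 0.06,"claw": 40},{"ax": 0,"ay": 0,"az": 0,"x": 0.03,"y": 0.0,"z": 0.1,"claw": 40},{"ax": 0,"ay": 0,"az": 0,"x": 0.05,"y": 0.01,"z": 0.145,"claw": 40},{"ax": 0,"ay": 0,"az": 0,"x": 0.065,"y": 0.03,"z": 0.185,"claw": 40},{"ax": 0,"ay": 0,"az": 0,"x": 0.075,"y": 0.06,"z": 0.215,"claw": 40},{"ax": 0,"ay": 0,"az": 0,"x": 0.08,"y": 0.1,"z": 0.22,"claw": 40},{"ax": 0,"ay": 0,"az": 0,"x": 0.08,"y": 0.145,"z": 0.22,"claw": 40},{"ax": 0,"ay": 0,"az": 0,"x": 0.08,"y": 0.18,"z": 0.22,"claw": 40},{"ax": 0,"ay": 0,"az": 0,"x": 0.08,"y": 0.2,"z": 0.22,"claw": 40},{"ax": 0,"ay": 0,"az": 0,"x": 0.08,"y": 0.2,"z": 0.22,"claw": 40}]}}

```text
time_s: 4.35
tool_pos: [0.5303, -0.0763, 0.2354]
tool_rot: [-180.0, -0.1, 100.0]
force: [0.2, 0.3, -1.8]
grip_width: 0.0579
```

>>> {"method": "step_arm", "body": {"series": [{"ax": 0,"ay": 0,"az": 0,"x": 0,"y": 0,"z": 0,"claw": 40},{"ax": 0,"ay": 0,"az": 0,"x": 0,"y": 0,"z": 0,"claw": 40}]}}

```text
time_s: 4.55
tool_pos: [0.5302, -0.0828, 0.2351]
tool_rot: [-180.0, 0.0, 99.5]
force: [0.6, 0.0, -2.7]
grip_width: 0.0576
```

```bash
python3 - <<'E'
from h import *
o,im,c=snap('w4')
print(o['tool_pos'],o['tool_rot'],o['force'],o['grip_width'],o['time_s'],np.abs(o['joint_velocities']).max())
p=np.load('p.npy'); print(proj(c,tw(p,[[0,.022,.084],[0,.022,.066],[-.065,.129,.106],[.065,.129,.106]])))
E
```

```text
[ 0.53018479 -0.08277486  0.23512102] [-1.79953836e+02  2.15744086e-02  9.94666319e+01] [ 0.58856816  0.01896217 -2.67132062] 0.05757399943960884 4.55 0.42490530265785154
[[ 366.93089737   -5.88106821]
 [ 364.21907265    2.60457355]
 [ 269.33083036 -221.24146519]
 [ 483.28670105 -223.41737383]]
```

View pics/w4.png

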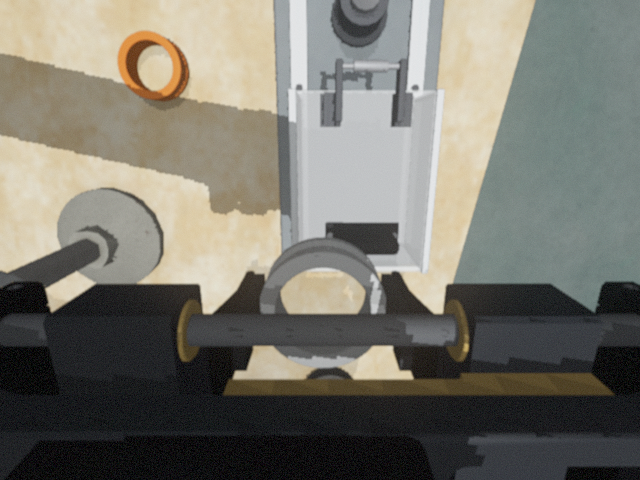

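Ring held. The pilot's upper end is at about (362,5), the roller at (372,66) and the tab at (362,238). Next I move +y for a better look at the pilot.

>>> {"method": "step_arm", "body": {"series": [{"ax": 0,"ay": 0,"az": 0,"x": 0.002,"y": 0.03,"z": 0,"claw": 40},{"ax": 0,"ay": 0,"az": 0,"x": 0.004,"y": 0.07,"z": 0,"claw": 40},{"ax": 0,"ay": 0,"az": 0,"x": 0.004,"y": 0.1,"z": 0,"claw": 40},{"ax": 0,"ay": 0,"az": 0,"x": 0.004,"y": 0.11,"z": 0,"claw": 40},{"ax": 0,"ay": 0,"az": 0,"x": 0.004,"y": 0.11,"z": 0,"claw": 40},{"ax": 0,"ay": 0,"az": 0,"x": 0.004,"y": 0.11,"z": 0,"claw": 40}]}}

```text
time_s: 5.2
tool_pos: [0.5347, 0.0267, 0.2353]
tool_rot: [-180.0, 0.1, 99.5]
force: [0.1, -0.3, -1.9]
grip_width: 0.0576
```

```bash
python3 - <<'E'
from h import *
o,im,c=snap('w5')
print(o['tool_pos'],o['tool_rot'],o['force'],o['grip_width'],o['time_s'],np.abs(o['joint_velocities']).max())
p=np.load('p.npy'); print(proj(c,tw(p,[[0,.022,.084],[0,.022,.066],[-.065,.129,.106],[.065,.129,.106]])))
E
```

```text
[0.53466606 0.02666233 0.23534153] [-1.79971789e+02  6.39237961e-02  9.94518320e+01] [ 0.14622575 -0.34679557 -1.93225052] 0.05756848043492926 5.2 0.8444514518068105
[[335.60521782 141.23463946]
 [334.88448166 140.73538467]
 [243.47205817 -16.79655642]
 [430.96559051 -18.46745828]]
```

View pics/w5.png

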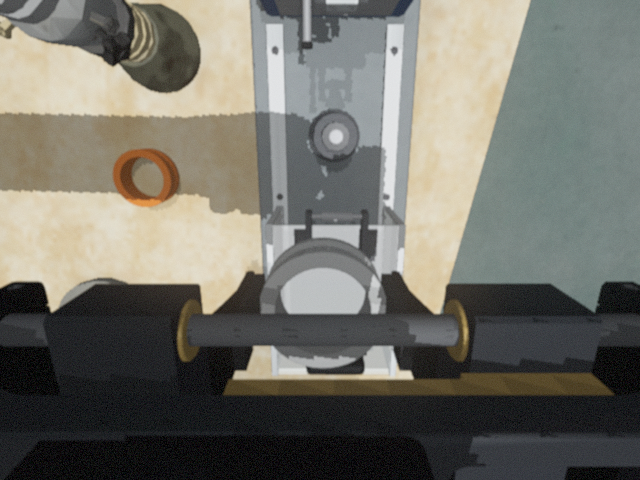

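```bash
python3 - <<'E'
from h import *
im=cv2.imread('pics/w5.png'); o=status.get_obs(); c=cam('wrist',o)
cr=im[0:240,240:440]; cv2.imwrite('pics/w5c.png',cv2.resize(cr,None,fx=2.5,fy=2.5,interpolation=2))
cv2.imwrite('pics/w5d.png',cv2.resize(im[95:175,290:380],None,fx=7,fy=7,interpolation=2))
g=cv2.cvtColor(im[95:175,290:380],cv2.COLOR_BGR2GRAY); g=cv2.medianBlur(g,3)
print(cv2.HoughCircles(cv2.resize(g,None,fx=4,fy=4,interpolation=2),cv2.HOUGH_GRADIENT,1.5,20,param1=80,param2=40,minRadius=20,maxRadius=120))
E
```

```text
[[[176.25     155.25      99.2     ]
  [204.75     167.25      73.399994]]]
```

View pics/w5c.png

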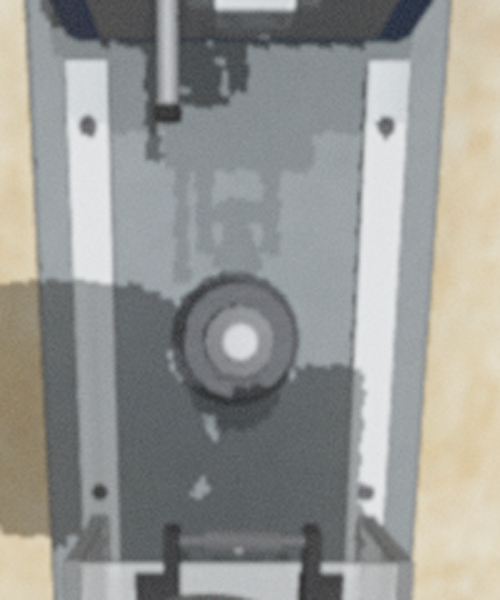

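View pics/w5d.png

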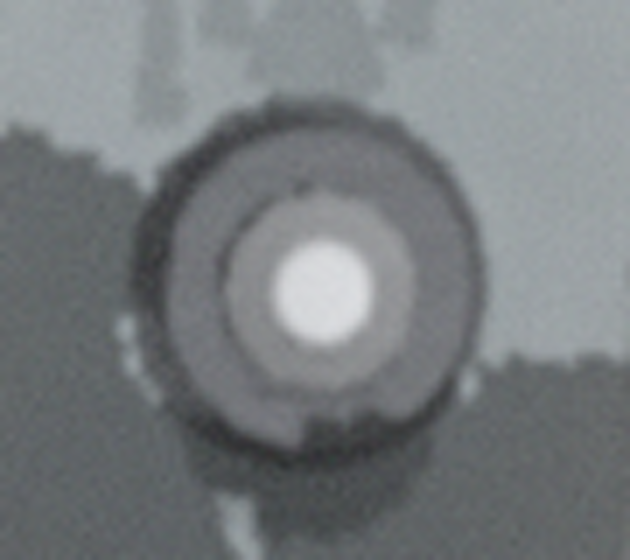

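```bash
python3 - <<'E'
from h import *
o=status.get_obs(); c=cam('wrist',o); p=np.load('p.npy')
px=lambda a,b:(240+a/2.5,b/2.5)
L=[onz(c,*px(a,b),.021) for a,b in [(88,126),(99,492),(386,126),(366,492)]]
for a,b in ((0,1),(2,3)): d=L[a]-L[b]; print('yaw',np.degrees(np.arctan2(-d[0],d[1])))
d=L[2]-L[0]; print(np.degrees(np.arctan2(d[1],d[0]))); d=L[3]-L[1]; print(np.degrees(np.arctan2(d[1],d[0])))
print('mid',np.mean(L,0))
print('pilot top',onz(c,336,136.7,.084),'cone base',onz(c,335.7,136.5,.076),'ped',onz(c,335.7,135,.066))
print('ring',onz(c,323.5,302,.243), 'tcp',o['tool_pos'])
R0=Ro.from_euler('xyz',o['tool_rot'],degrees=True).as_matrix()
print(proj(c,[o['tool_pos']+R0@[0,0,-.008]]))
# roller, indicator arm
print('roller L/R',onz(c,*px(180,545),.122),onz(c,*px(303,545),.122))
m=ImportError
im=cv2.imread('pics/w5.png'); cv2.imwrite('pics/w5e.png',cv2.resize(im[225:385,240:410],None,fx=3.5,fy=3.5,interpolation=2))
E
```

```text
yaw 9.13739846233263
yaw 9.215419638465413
9.395346495526468
9.397288570974348
mid [0.53242286 0.10933003 0.021     ]
pilot top [0.53365636 0.1014547  0.084     ] cone base [0.53367926 0.10153138 0.076     ] ped [0.53383038 0.1027382  0.066     ]
ring [0.53461715 0.02953771 0.243     ] tcp [0.53466826 0.02633941 0.2353422 ]
[[322.47920423 308.56461877]]
roller L/R [0.52434843 0.03840327 0.122     ] [0.56224019 0.04467459 0.122     ]
```

View pics/w5e.png

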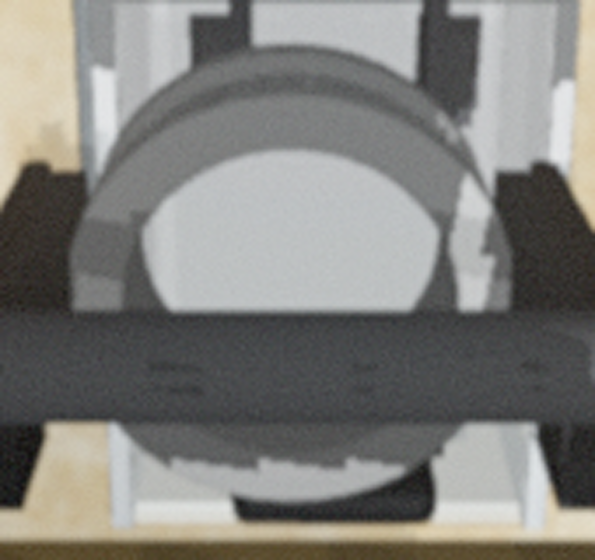

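```bash
python3 - <<'E'
from h import *
o=status.get_obs(); w=cam('wrist',o); s=cam('scene')
A=[];B=[]
for cc,(u,v) in ((s,(421.8,214.5)),(w,(306.8,47))):
    q,d=ray(cc,u,v); d/=np.linalg.norm(d); M=np.eye(3)-np.outer(d,d); A.append(M);B.append(M@q)
P,res,_,_=np.linalg.lstsq(np.vstack(A),np.hstack(B),rcond=None); print(P,res**.5)
a=np.radians(9.3); d=P[:2]-[.5337,.1015]; print('rel seat (x,y)', d@[np.cos(a),np.sin(a)], d@[-np.sin(a),np.cos(a)])
E
```

```text
[0.50270092 0.15812929 0.11818607] [0.00149355]
rel seat (x,y) -0.02144011185955504 0.06089450639280309
```

>>> {"method": "step_arm", "body": {"series": [{"ax": 0,"ay": 0,"az": 0,"x": 0,"y": 0.03,"z": 0,"claw": 40},{"ax": 0,"ay": 0,"az": 0,"x": -0.001,"y": 0.06,"z": 0,"claw": 40},{"ax": 0,"ay": 0,"az": 0,"x": -0.001,"y": 0.075,"z": -0.02,"claw": 40},{"ax": 0,"ay": 0,"az": 0,"x": -0.001,"y": 0.075,"z": -0.055,"claw": 40},{"ax": 0,"ay": 0,"az": 0,"x": -0.001,"y": 0.075,"z": -0.09,"claw": 40},{"ax": 0,"ay": 0,"az": 0,"x": -0.001,"y": 0.075,"z": -0.11,"claw": 40},{"ax": 0,"ay": 0,"az": 0,"x": -0.001,"y": 0.075,"z": -0.12,"claw": 40},{"ax": 0,"ay": 0,"az": 0,"x": -0.001,"y": 0.075,"z": -0.12,"claw": 40},{"ax": 0,"ay": 0,"az": 0,"x": -0.001,"y": 0.075,"z": -0.12,"claw": 40}]}}

```text
time_s: 6.15
tool_pos: [0.5345, 0.1034, 0.1166]
tool_rot: [179.9, 0.0, 99.5]
force: [0.2, 1.3, -2.9]
grip_width: 0.0574
```

```bash
python3 - <<'E'
from h import *
o,im,c=snap('w6')
print(o['tool_pos'],o['tool_rot'],o['force'],o['grip_width'],o['time_s'],np.abs(o['joint_velocities']).max())
s=vision.read_camera('scene')[:,:,::-1]; d=vision.read_camera('side')[:,:,::-1]
cv2.imwrite('pics/m6.png',np.hstack([cv2.resize(s[170:320,330:500],None,fx=2.3,fy=2.3,interpolation=2)[:345],cv2.resize(d[190:340,190:360],None,fx=2.3,fy=2.3,interpolation=2)[:345]]))
cv2.imwrite('pics/w6c.png',cv2.resize(im[225:385,220:430],None,fx=3.5,fy=3.5,interpolation=2))
print(proj(c,[[.5337,.1018,.084],[.5337,.1018,.066]]))
E
```

```text
[0.53447731 0.10337274 0.11656051] [1.79909501e+02 9.62886765e-03 9.95191934e+01] [ 0.19236455  1.27601924 -2.92355794] 0.05742368380966911 6.15 0.8038845065598581
[[320.57979234 276.69027832]
 [320.67915732 265.27331303]]
```

View pics/w6c.png

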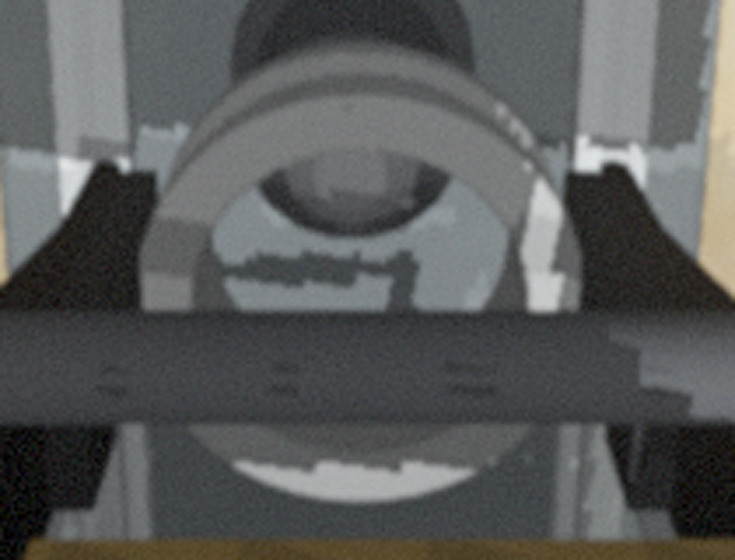

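View pics/m6.png

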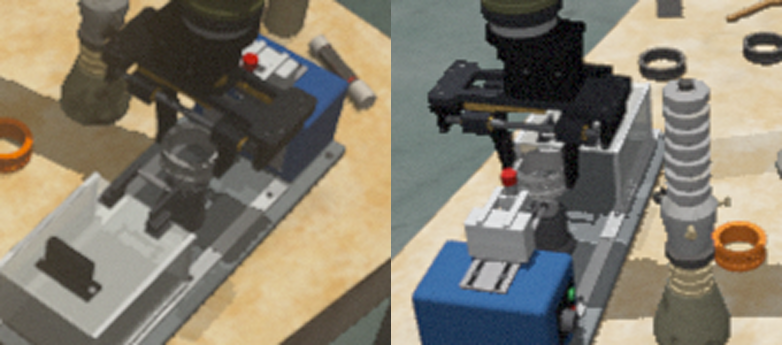

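Through the ring's hole the pilot shows at crop (352,181), where it was predicted. I'll lower gently.

>>> {"method": "step_arm", "body": {"series": [{"ax": 0,"ay": 0,"az": 0,"x": -0.001,"y": -0.001,"z": -0.006,"claw": 40},{"ax": 0,"ay": 0,"az": 0,"x": -0.001,"y": -0.001,"z": -0.012,"claw": 40},{"ax": 0,"ay": 0,"az": 0,"x": -0.001,"y": -0.001,"z": -0.018,"claw": 40},{"ax": 0,"ay": 0,"az": 0,"x": -0.001,"y": -0.001,"z": -0.023,"claw": 40},{"ax": 0,"ay": 0,"az": 0,"x": -0.001,"y": -0.001,"z": -0.027,"claw": 40},{"ax": 0,"ay": 0,"az": 0,"x": -0.001,"y": -0.001,"z": -0.03,"claw": 40},{"ax": 0,"ay": 0,"az": 0,"x": -0.001,"y": -0.001,"z": -0.03,"claw": 40}]}}

```text
time_s: 7.0
tool_pos: [0.5322, 0.103, 0.085]
tool_rot: [-180.0, -0.0, 99.6]
force: [-0.5, -0.4, -2.4]
grip_width: 0.0578
```

>>> {"method": "step_arm", "body": {"series": [{"ax": 0,"ay": 0,"az": 0,"x": 0,"y": 0,"z": -0.001,"claw": 40},{"ax": 0,"ay": 0,"az": 0,"x": 0,"y": 0,"z": -0.002,"claw": 40},{"ax": 0,"ay": 0,"az": 0,"x": 0,"y": 0,"z": -0.003,"claw": 40},{"ax": 0,"ay": 0,"az": 0,"x": 0,"y": 0,"z": -0.003,"claw": 40}]}}

```text
time_s: 7.4
tool_pos: [0.5325, 0.103, 0.0826]
tool_rot: [180.0, 0.0, 99.6]
force: [-0.8, 0.4, -2.7]
grip_width: 0.0575
```

>>> {"method": "step_arm", "body": {"series": [{"ax": 0,"ay": 0,"az": 0,"x": 0,"y": 0,"z": -0.0005,"claw": 40},{"ax": 0,"ay": 0,"az": 0,"x": 0,"y": 0,"z": -0.001,"claw": 40},{"ax": 0,"ay": 0,"az": 0,"x": 0,"y": 0,"z": -0.0015,"claw": 40},{"ax": 0,"ay": 0,"az": 0,"x": 0,"y": 0,"z": -0.0015,"claw": 40}]}}

```text
time_s: 7.8
tool_pos: [0.5326, 0.103, 0.0816]
tool_rot: [180.0, 0.0, 99.6]
force: [-1.3, -1.1, 2.1]
grip_width: 0.0574
```

Contact felt: the vertical force rose from -2.7 to +2.1 N. Release, then rise.

>>> {"method": "step_arm", "body": {"series": [{"ax": 0,"ay": 0,"az": 0,"x": 0,"y": 0,"z": 0,"claw": 75},{"ax": 0,"ay": 0,"az": 0,"x": 0,"y": 0,"z": 0,"claw": 85},{"ax": 0,"ay": 0,"az": 0,"x": 0,"y": 0,"z": 0,"claw": 85},{"ax": 0,"ay": 0,"az": 0,"x": 0,"y": 0,"z": 0,"claw": 85},{"ax": 0,"ay": 0,"az": 0,"x": 0,"y": 0,"z": 0.01,"claw": 85},{"ax": 0,"ay": 0,"az": 0,"x": 0,"y": 0,"z": 0.04,"claw": 85},{"ax": 0,"ay": 0,"az": 0,"x": 0,"y": 0,"z": 0.08,"claw": 85},{"ax": 0,"ay": 0,"az": 0,"x": 0,"y": -0.03,"z": 0.12,"claw": 85},{"ax": 0,"ay": 0,"az": 0,"x": 0,"y": -0.06,"z": 0.15,"claw": 85},{"ax": 0,"ay": 0,"az": 0,"x": 0,"y": -0.075,"z": 0.155,"claw": 85},{"ax": 0,"ay": 0,"az": 0,"x": 0,"y": -0.075,"z": 0.155,"claw": 85},{"ax": 0,"ay": 0,"az": 0,"x": 0,"y": -0.075,"z": 0.155,"claw": 85}]}}

```text
time_s: 9.0
tool_pos: [0.5322, 0.0287, 0.236]
tool_rot: [-180.0, -0.0, 99.6]
force: [0.0, 0.3, -0.2]
grip_width: 0.074
```

```bash
python3 - <<'E'
from h import *
o,im,c=snap('w7')
print(o['tool_pos'],o['tool_rot'],o['force'],o['grip_width'],o['time_s'],np.abs(o['joint_velocities']).max())
print(proj(c,[[.5337,.1018,.084],[.5337,.1018,.09]]))
cv2.imwrite('pics/w7c.png',cv2.resize(im[0:300,200:480],None,fx=2,fy=2,interpolation=2))
E
```

```text
[0.53218961 0.0287267  0.23604303] [-1.79999658e+02 -3.03510787e-02  9.95993272e+01] [ 0.01994298  0.28338568 -0.15312533] 0.07401326697006366 9.0 1.1601859157943477
[[338.6963504  140.02738911]
 [339.02049727 140.17033965]]
```

View pics/w7c.png

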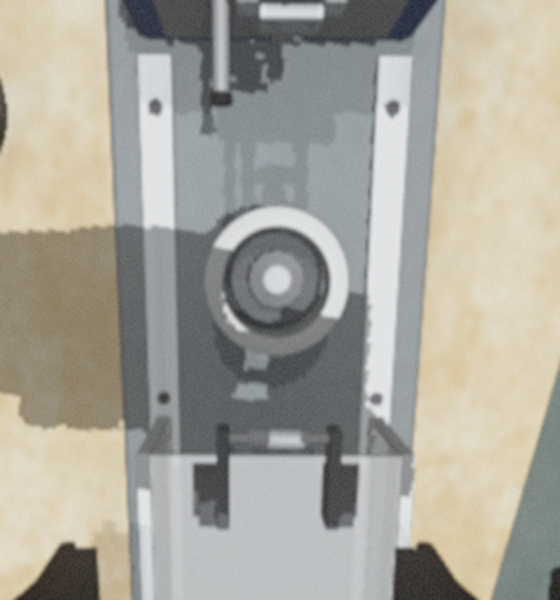

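The ring sits centred on the pilot: ring centre at crop (277,280), pilot tip at (277,279). Next, locate the tab from w4.

```bash
python3 - <<'E'
from h import *
im=cv2.imread('pics/w4.png'); cv2.imwrite('pics/w4c.png',cv2.resize(im[200:280,290:430],None,fx=5,fy=5,interpolation=2))
E
```

```text
(no output)
```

View pics/w4c.png

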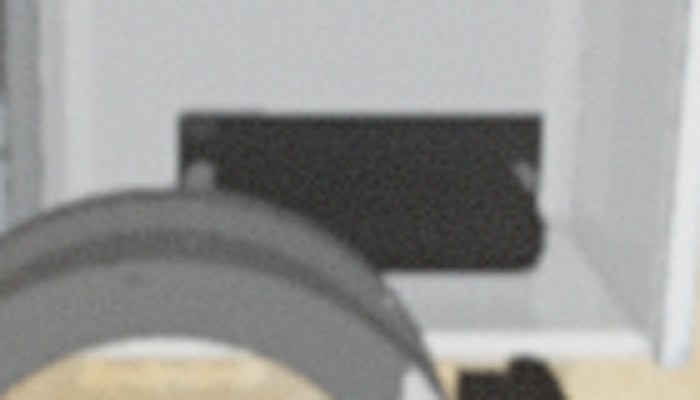

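```bash
python3 - <<'E'
from h import *
c=cam('wrist',dict(tool_pos=[0.53018479,-0.08277486,0.23512102],tool_rot=[-179.953836,0.0215744,99.4666319]))
a=np.radians(9.3); ex=np.array([np.cos(a),np.sin(a)]); ey=np.array([-np.sin(a),np.cos(a)]); S=np.array([.5337,.1018])
for n,u,v,z in [('tab -y top R corner',398.5,253.7,.14),('foot front L',326,223,.104),('foot front R',398.3,223,.104),('hood back R',422,270,.1)]:
    P=onz(c,u,v,z); print(n,P.round(4),((P[:2]-S)@ex).round(4),((P[:2]-S)@ey+.022).round(4))
s=cam('scene')
for u,v in [(351.8,273.2),(371.1,285.2)]: P=onz(s,u,v,.14); print(P,((P[:2]-S)@ex).round(4),((P[:2]-S)@ey+.022).round(4))
for y in (-.185,-.010): print('world of tester (0,y)',S+ey*(y-.022))
E
```

```text
tab -y top R corner [ 0.5879 -0.0827  0.14  ] 0.0236 -0.1689
foot front L [ 0.5322 -0.0773  0.104 ] -0.0304 -0.1545
foot front R [ 0.5918 -0.0673  0.104 ] 0.03 -0.1543
hood back R [ 0.623  -0.1065  0.1   ] 0.0545 -0.198
[ 0.54140564 -0.08825322  0.14      ] -0.0231 -0.1668
[ 0.58923856 -0.07833846  0.14      ] 0.0257 -0.1647
world of tester (0,y) [ 0.56715199 -0.10247913]
world of tester (0,y) [0.53887132 0.07022062]
```

>>> {"method": "step_arm", "body": {"series": [{"ax": 0,"ay": 0,"az": 0,"x": 0.008,"y": -0.03,"z": 0,"claw": 20},{"ax": 0,"ay": 0,"az": 0,"x": 0.018,"y": -0.07,"z": 0,"claw": 5},{"ax": 0,"ay": 0,"az": 0,"x": 0.028,"y": -0.11,"z": 0,"claw": 5},{"ax": 0,"ay": 0,"az": -0.3,"x": 0.0365,"y": -0.143,"z": -0.01,"claw": 5},{"ax": 0,"ay": 0,"az": -0.3,"x": 0.0365,"y": -0.143,"z": -0.04,"claw": 5},{"ax": 0,"ay": 0,"az": -0.3,"x": 0.0365,"y": -0.143,"z": -0.07,"claw": 5},{"ax": 0,"ay": 0,"az": -0.3,"x": 0.0365,"y": -0.143,"z": -0.095,"claw": 5},{"ax": 0,"ay": 0,"az": -0.3,"x": 0.0365,"y": -0.143,"z": -0.11,"claw": 5},{"ax": 0,"ay": 0,"az": -0.3,"x": 0.0365,"y": -0.143,"z": -0.114,"claw": 5},{"ax": 0,"ay": 0,"az": -0.3,"x": 0.0365,"y": -0.143,"z": -0.114,"claw": 5}]}}

```text
time_s: 10.05
tool_pos: [0.569, -0.1141, 0.1218]
tool_rot: [-180.0, -0.0, 99.4]
force: [0.5, -0.2, -0.7]
grip_width: 0.0066
```

```bash
python3 - <<'E'
from h import *
o,im,c=snap('w8')
print(o['tool_pos'],o['tool_rot'],o['force'],o['grip_width'],o['time_s'],np.abs(o['joint_velocities']).max())
s=vision.read_camera('scene')[:,:,::-1]; d=vision.read_camera('side')[:,:,::-1]
cv2.imwrite('pics/m8.png',np.hstack([cv2.resize(s[170:340,310:480],None,fx=2.3,fy=2.3,interpolation=2),cv2.resize(d[170:340,190:360],None,fx=2.3,fy=2.3,interpolation=2)]))
E
```

```text
[ 0.56900907 -0.11406054  0.12183585] [-1.79971606e+02 -4.23955723e-02  9.93722792e+01] [ 0.45804472 -0.16683255 -0.66844836] 0.006597193352033133 10.05 1.551724046314175
```

View pics/m8.png

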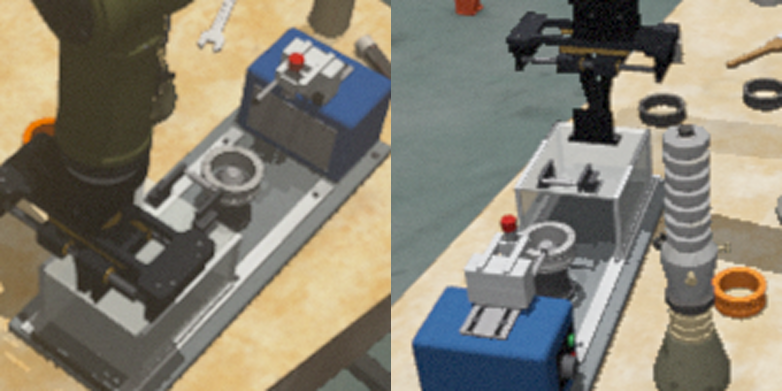

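View pics/w8.png

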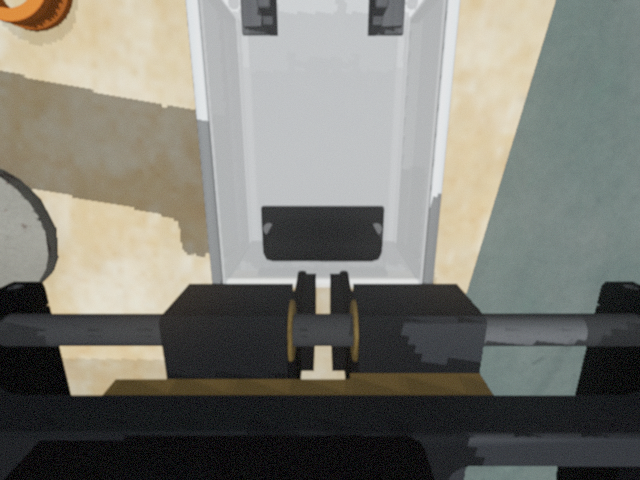

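Closed fingers stand just behind the tab at (322,235) in the wrist view. Now start the push along tester +y, direction (-0.162, 0.987).

>>> {"method": "step_arm", "body": {"series": [{"ax": 0,"ay": 0,"az": 0,"x": -0.0008,"y": 0.005,"z": 0,"claw": 5},{"ax": 0,"ay": 0,"az": 0,"x": -0.0016,"y": 0.01,"z": 0,"claw": 5},{"ax": 0,"ay": 0,"az": 0,"x": -0.0024,"y": 0.015,"z": 0,"claw": 5},{"ax": 0,"ay": 0,"az": 0,"x": -0.0032,"y": 0.02,"z": 0,"claw": 5},{"ax": 0,"ay": 0,"az": 0,"x": -0.0045,"y": 0.028,"z": 0,"claw": 5},{"ax": 0,"ay": 0,"az": 0,"x": -0.0058,"y": 0.036,"z": 0,"claw": 5},{"ax": 0,"ay": 0,"az": 0,"x": -0.0071,"y": 0.044,"z": 0,"claw": 5},{"ax": 0,"ay": 0,"az": 0,"x": -0.0084,"y": 0.052,"z": 0,"claw": 5},{"ax": 0,"ay": 0,"az": 0,"x": -0.0097,"y": 0.06,"z": 0,"claw": 5},{"ax": 0,"ay": 0,"az": 0,"x": -0.011,"y": 0.068,"z": 0,"claw": 5},{"ax": 0,"ay": 0,"az": 0,"x": -0.0121,"y": 0.075,"z": 0,"claw": 5},{"ax": 0,"ay": 0,"az": 0,"x": -0.013,"y": 0.08,"z": 0,"claw": 5}]}}

```text
time_s: 11.4
tool_pos: [0.5559, -0.0339, 0.122]
tool_rot: [180.0, -0.0, 99.3]
force: [0.6, -2.3, 1.3]
grip_width: 0.0042
```

```bash
python3 - <<'E'
from h import *
o,im,c=snap('w9')
print(o['tool_pos'],o['tool_rot'],o['force'],o['time_s'])
s=vision.read_camera('scene')[:,:,::-1]; d=vision.read_camera('side')[:,:,::-1]
cv2.imwrite('pics/m9.png',np.hstack([im[0:345,140:500],cv2.resize(d[190:340,190:360],None,fx=2.3,fy=2.3,interpolation=2)]))
E
```

```text
[ 0.55589444 -0.03387079  0.12204239] [ 1.79987154e+02 -1.97980975e-02  9.93407628e+01] [ 0.59405231 -2.29993773  1.29833978] 11.4
```

View pics/m9.png

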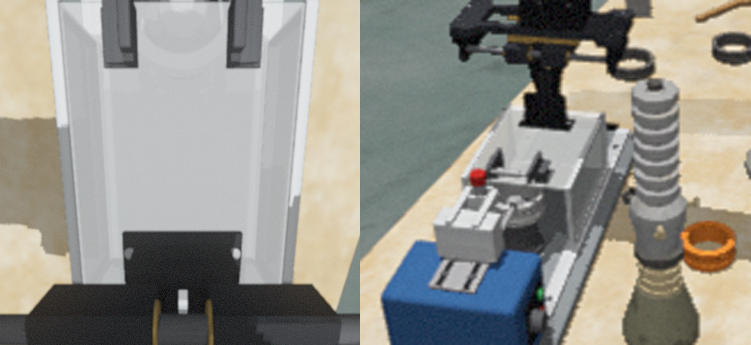

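>>> {"method": "step_arm", "body": {"series": [{"ax": 0,"ay": 0,"az": 0,"x": -0.001,"y": 0.006,"z": 0,"claw": 5},{"ax": 0,"ay": 0,"az": 0,"x": -0.002,"y": 0.012,"z": 0,"claw": 5},{"ax": 0,"ay": 0,"az": 0,"x": -0.003,"y": 0.018,"z": 0,"claw": 5},{"ax": 0,"ay": 0,"az": 0,"x": -0.0039,"y": 0.024,"z": 0,"claw": 5},{"ax": 0,"ay": 0,"az": 0,"x": -0.0049,"y": 0.03,"z": 0,"claw": 5},{"ax": 0,"ay": 0,"az": 0,"x": -0.0059,"y": 0.036,"z": 0,"claw": 5},{"ax": 0,"ay": 0,"az": 0,"x": -0.0067,"y": 0.041,"z": 0,"claw": 5},{"ax": 0,"ay": 0,"az": 0,"x": -0.0075,"y": 0.046,"z": 0,"claw": 5},{"ax": 0,"ay": 0,"az": 0,"x": -0.0082,"y": 0.05,"z": 0,"claw": 5},{"ax": 0,"ay": 0,"az": 0,"x": -0.0082,"y": 0.05,"z": 0,"claw": 5}]}}

```text
time_s: 12.55
tool_pos: [0.5476, 0.0149, 0.1221]
tool_rot: [-180.0, 0.0, 99.3]
force: [-0.8, -3.3, -0.9]
grip_width: 0.0046
```

>>> {"method": "step_arm", "body": {"series": [{"ax": 0,"ay": 0,"az": 0,"x": -0.0003,"y": 0.002,"z": 0,"claw": 5},{"ax": 0,"ay": 0,"az": 0,"x": -0.0007,"y": 0.004,"z": 0,"claw": 5},{"ax": 0,"ay": 0,"az": 0,"x": -0.001,"y": 0.006,"z": 0,"claw": 5},{"ax": 0,"ay": 0,"az": 0,"x": -0.0013,"y": 0.008,"z": 0,"claw": 5}]}}

```text
time_s: 12.95
tool_pos: [0.5466, 0.0212, 0.1221]
tool_rot: [-180.0, 0.1, 99.2]
force: [-1.0, -6.5, -0.9]
grip_width: 0.0045
```

>>> {"method": "step_arm", "body": {"series": [{"ax": 0,"ay": 0,"az": 0,"x": -0.0003,"y": 0.002,"z": 0,"claw": 5},{"ax": 0,"ay": 0,"az": 0,"x": -0.0007,"y": 0.004,"z": 0,"claw": 5},{"ax": 0,"ay": 0,"az": 0,"x": -0.001,"y": 0.006,"z": 0,"claw": 5},{"ax": 0,"ay": 0,"az": 0,"x": -0.0013,"y": 0.008,"z": 0,"claw": 5}]}}

```text
time_s: 13.35
tool_pos: [0.5453, 0.029, 0.1221]
tool_rot: [-180.0, 0.1, 99.2]
force: [-1.4, -6.4, -0.2]
grip_width: 0.0045
```

```bash
python3 - <<'E'
from h import *
o,im,c=snap('w10')
print(o['tool_pos'],o['force'],o['time_s'])
s=vision.read_camera('scene')[:,:,::-1]; d=vision.read_camera('side')[:,:,::-1]
cv2.imwrite('pics/m10.png',np.hstack([im[0:345,140:500],cv2.resize(d[190:340,190:360],None,fx=2.3,fy=2.3,interpolation=2)]))
E
```

```text
[0.54529558 0.02895713 0.12209416] [-1.38262359 -6.42118945 -0.22943975] 13.35
```

View pics/m10.png

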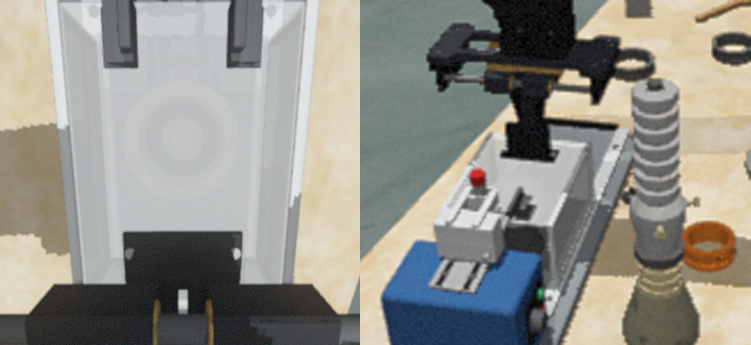

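The guard covers the ring, which is undisturbed at (178,140). Buffer force is 6.4 N. I'll feel onward in small steps.

>>> {"method": "step_arm", "body": {"series": [{"ax": 0,"ay": 0,"az": 0,"x": -0.0002,"y": 0.001,"z": 0,"claw": 5},{"ax": 0,"ay": 0,"az": 0,"x": -0.0003,"y": 0.002,"z": 0,"claw": 5},{"ax": 0,"ay": 0,"az": 0,"x": -0.0005,"y": 0.003,"z": 0,"claw": 5},{"ax": 0,"ay": 0,"az": 0,"x": -0.0007,"y": 0.004,"z": 0,"claw": 5},{"ax": 0,"ay": 0,"az": 0,"x": -0.0008,"y": 0.005,"z": 0,"claw": 5}]}}

```text
time_s: 14.0
tool_pos: [0.5445, 0.0339, 0.1221]
tool_rot: [-180.0, 0.1, 99.2]
force: [-1.7, -6.5, -1.2]
grip_width: 0.0042
```

>>> {"method": "step_arm", "body": {"series": [{"ax": 0,"ay": 0,"az": 0,"x": -0.0002,"y": 0.001,"z": 0,"claw": 5},{"ax": 0,"ay": 0,"az": 0,"x": -0.0003,"y": 0.002,"z": 0,"claw": 5},{"ax": 0,"ay": 0,"az": 0,"x": -0.0005,"y": 0.003,"z": 0,"claw": 5},{"ax": 0,"ay": 0,"az": 0,"x": -0.0007,"y": 0.004,"z": 0,"claw": 5}]}}

```text
time_s: 14.4
tool_pos: [0.5441, 0.0361, 0.1221]
tool_rot: [-180.0, 0.3, 99.2]
force: [0.2, -10.8, -1.1]
grip_width: 0.0046
```

Force rose to 10.8 N, so the roller is on the bolt. Now 0.5 mm steps.

>>> {"method": "step_arm", "body": {"series": [{"ax": 0,"ay": 0,"az": 0,"x": -0.0001,"y": 0.0005,"z": 0,"claw": 5}]}}

```text
time_s: 14.5
tool_pos: [0.5441, 0.0362, 0.1221]
tool_rot: [-180.0, 0.3, 99.1]
force: [0.6, -11.3, -0.7]
grip_width: 0.0044
```

>>> {"method": "step_arm", "body": {"series": [{"ax": 0,"ay": 0,"az": 0,"x": -0.0001,"y": 0.0005,"z": 0,"claw": 5}]}}

```text
time_s: 14.6
tool_pos: [0.5441, 0.0364, 0.1221]
tool_rot: [-180.0, 0.3, 99.1]
force: [0.2, -10.9, -1.1]
grip_width: 0.004
```

>>> {"method": "step_arm", "body": {"series": [{"ax": 0,"ay": 0,"az": 0,"x": -0.0001,"y": 0.0005,"z": 0,"claw": 5}]}}

```text
time_s: 14.7
tool_pos: [0.544, 0.0368, 0.1221]
tool_rot: [-180.0, 0.3, 99.1]
force: [0.1, -11.5, -1.2]
grip_width: 0.0045
```

>>> {"method": "step_arm", "body": {"series": [{"ax": 0,"ay": 0,"az": 0,"x": -0.0001,"y": 0.0005,"z": 0,"claw": 5}]}}

```text
time_s: 14.8
tool_pos: [0.5439, 0.0372, 0.1221]
tool_rot: [-180.0, 0.3, 99.1]
force: [0.2, -10.8, -1.1]
grip_width: 0.0046
```

>>> {"method": "step_arm", "body": {"series": [{"ax": 0,"ay": 0,"az": 0,"x": -0.0001,"y": 0.0005,"z": 0,"claw": 5}]}}

```text
time_s: 14.9
tool_pos: [0.5439, 0.0376, 0.1221]
tool_rot: [-180.0, 0.3, 99.1]
force: [0.0, -11.9, -0.8]
grip_width: 0.0043
```

>>> {"method": "step_arm", "body": {"series": [{"ax": 0,"ay": 0,"az": 0,"x": -0.0001,"y": 0.0005,"z": 0,"claw": 5}]}}

```text
time_s: 15.0
tool_pos: [0.5438, 0.0381, 0.1221]
tool_rot: [-180.0, 0.3, 99.1]
force: [1.4, -12.1, -1.0]
grip_width: 0.0045
```

>>> {"method": "step_arm", "body": {"series": [{"ax": 0,"ay": 0,"az": 0,"x": -0.0001,"y": 0.0005,"z": 0,"claw": 5}]}}

```text
time_s: 15.1
tool_pos: [0.5437, 0.0385, 0.1221]
tool_rot: [-180.0, 0.3, 99.1]
force: [1.1, -11.5, -1.0]
grip_width: 0.0045
```

>>> {"method": "step_arm", "body": {"series": [{"ax": 0,"ay": 0,"az": 0,"x": -0.0001,"y": 0.0005,"z": 0,"claw": 5}]}}

```text
time_s: 15.2
tool_pos: [0.5436, 0.0389, 0.1221]
tool_rot: [-180.0, 0.3, 99.1]
force: [0.8, -11.2, -0.5]
grip_width: 0.0048
```

>>> {"method": "step_arm", "body": {"series": [{"ax": 0,"ay": 0,"az": 0,"x": -0.0001,"y": 0.0005,"z": 0,"claw": 5}]}}

```text
time_s: 15.3
tool_pos: [0.5436, 0.0393, 0.1221]
tool_rot: [-180.0, 0.3, 99.1]
force: [1.4, -12.1, -1.7]
grip_width: 0.0045
```

```bash
python3 - <<'E'
from h import *
o=status.get_obs()
print(o['tool_pos'],o['force'],o['time_s'])
s=vision.read_camera('scene')[:,:,::-1]; d=vision.read_camera('side')[:,:,::-1]
cv2.imwrite('pics/m11.png',np.hstack([cv2.resize(s[170:270,380:480],None,fx=4,fy=4,interpolation=2),cv2.resize(d[230:330,200:300],None,fx=4,fy=4,interpolation=2)]))
E
```

```text
[0.54356912 0.03934943 0.12214742] [  1.36179272 -12.09845183  -1.66775232] 15.3
```

View pics/m11.png

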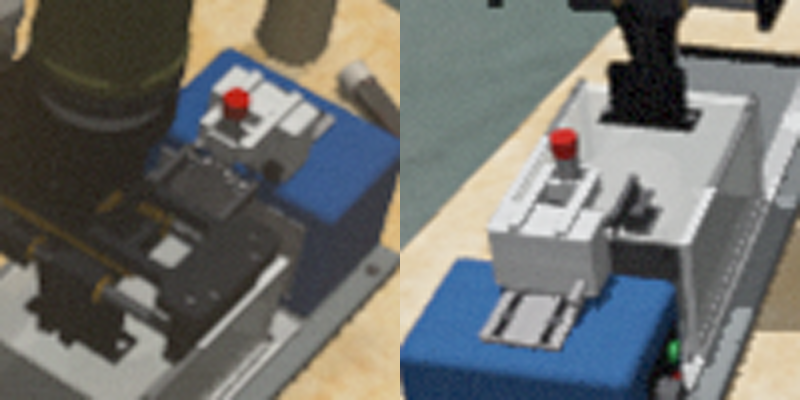

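The red bolt is rising, with its stem visible below the cap. Continue.

>>> {"method": "step_arm", "body": {"series": [{"ax": 0,"ay": 0,"az": 0,"x": -0.0001,"y": 0.0005,"z": 0,"claw": 5}]}}

```text
time_s: 15.5
tool_pos: [0.5435, 0.0398, 0.1221]
tool_rot: [180.0, 0.4, 99.1]
force: [0.8, -12.2, -0.8]
grip_width: 0.0045
```

>>> {"method": "step_arm", "body": {"series": [{"ax": 0,"ay": 0,"az": 0,"x": -0.0001,"y": 0.0005,"z": 0,"claw": 5}]}}

```text
time_s: 15.6
tool_pos: [0.5434, 0.0402, 0.1221]
tool_rot: [180.0, 0.4, 99.1]
force: [0.9, -11.6, -0.9]
grip_width: 0.0047
```

>>> {"method": "step_arm", "body": {"series": [{"ax": 0,"ay": 0,"az": 0,"x": -0.0001,"y": 0.0005,"z": 0,"claw": 5}]}}

```text
time_s: 15.7
tool_pos: [0.5434, 0.0406, 0.1221]
tool_rot: [180.0, 0.4, 99.1]
force: [1.4, -12.1, -1.9]
grip_width: 0.0044
```

>>> {"method": "step_arm", "body": {"series": [{"ax": 0,"ay": 0,"az": 0,"x": -0.0001,"y": 0.0005,"z": 0,"claw": 5}]}}

```text
time_s: 15.8
tool_pos: [0.5433, 0.041, 0.1222]
tool_rot: [180.0, 0.4, 99.1]
force: [1.9, -12.6, -1.2]
grip_width: 0.0043
```

>>> {"method": "step_arm", "body": {"series": [{"ax": 0,"ay": 0,"az": 0,"x": -0.0001,"y": 0.0005,"z": 0,"claw": 5}]}}

```text
time_s: 15.9
tool_pos: [0.5432, 0.0417, 0.1222]
tool_rot: [180.0, 0.4, 99.1]
force: [2.1, -11.4, -1.3]
grip_width: 0.0042
```

>>> {"method": "step_arm", "body": {"series": [{"ax": 0,"ay": 0,"az": 0,"x": -0.0001,"y": 0.0005,"z": 0,"claw": 5}]}}

```text
time_s: 16.0
tool_pos: [0.543, 0.0429, 0.1221]
tool_rot: [180.0, 0.3, 99.1]
force: [1.5, -10.3, -1.2]
grip_width: 0.0043
```

>>> {"method": "step_arm", "body": {"series": [{"ax": 0,"ay": 0,"az": 0,"x": -0.0001,"y": 0.0005,"z": 0,"claw": 5}]}}

```text
time_s: 16.1
tool_pos: [0.5427, 0.0444, 0.1221]
tool_rot: [180.0, 0.2, 99.1]
force: [1.7, -8.4, -1.0]
grip_width: 0.0045
```

>>> {"method": "step_arm", "body": {"series": [{"ax": 0,"ay": 0,"az": 0,"x": -0.0001,"y": 0.0005,"z": 0,"claw": 5}]}}

```text
time_s: 16.2
tool_pos: [0.5425, 0.046, 0.1221]
tool_rot: [180.0, 0.1, 99.2]
force: [-0.3, -5.4, -1.7]
grip_width: 0.0045
```

```bash
python3 - <<'E'
from h import *
o=status.get_obs()
print(o['tool_pos'],o['force'],o['time_s'])
d=vision.read_camera('side')[:,:,::-1]; s=vision.read_camera('scene')[:,:,::-1]
print(status.get_obs()['force'],status.get_obs()['tool_pos'])
cv2.imwrite('pics/m12.png',np.hstack([cv2.resize(s[170:270,380:480],None,fx=4,fy=4,interpolation=2),cv2.resize(d[230:330,200:300],None,fx=4,fy=4,interpolation=2)]))
E
```

```text
[0.54249349 0.04596051 0.12209509] [-0.33398097 -5.43344348 -1.73508013] 16.2
[ 1.30588546 -5.6503977  -1.63050472] [0.54237417 0.04676071 0.12208614]
```

View pics/m12.png

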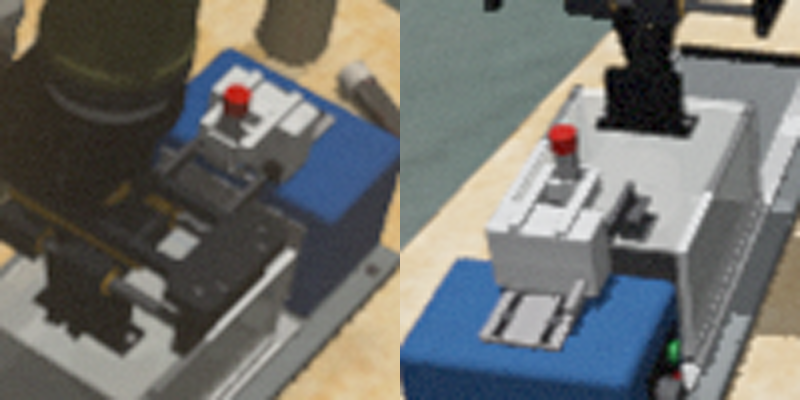

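The force fell to 5.5 N but the red cap is still fully lifted, so the roller is only on the bolt's crest. That isn't the catch yet. Continue.

>>> {"method": "step_arm", "body": {"series": [{"ax": 0,"ay": 0,"az": 0,"x": -0.0001,"y": 0.0005,"z": 0,"claw": 5},{"ax": 0,"ay": 0,"az": 0,"x": -0.0001,"y": 0.0005,"z": 0,"claw": 5}]}}

```text
time_s: 16.5
tool_pos: [0.5423, 0.0471, 0.1221]
tool_rot: [180.0, 0.1, 99.2]
force: [0.3, -6.5, -1.6]
grip_width: 0.0043
```

```bash
python3 - <<'E'
from h import *
d=vision.read_camera('side')[:,:,::-1]; s=vision.read_camera('scene')[:,:,::-1]
cv2.imwrite('pics/m13.png',np.hstack([cv2.resize(s[170:270,380:480],None,fx=4,fy=4,interpolation=2),cv2.resize(d[230:330,200:300],None,fx=4,fy=4,interpolation=2)]))
E
```

```text
(no output)
```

View pics/m13.png

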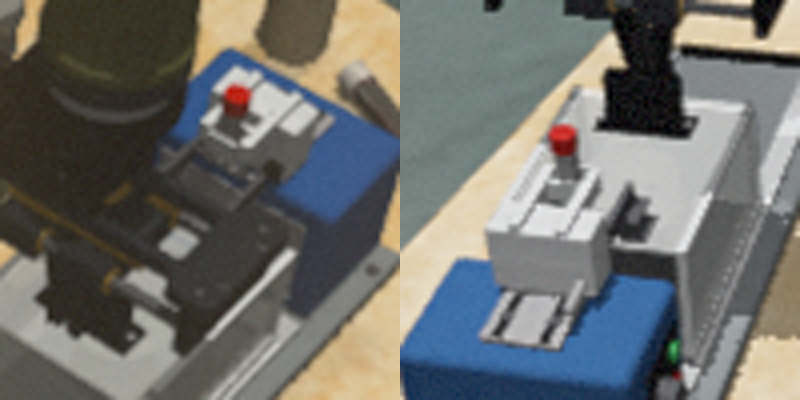

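Cap still up at side-crop (563,140). Continue in 0.5 mm steps.

>>> {"method": "step_arm", "body": {"series": [{"ax": 0,"ay": 0,"az": 0,"x": -0.0001,"y": 0.0005,"z": 0,"claw": 5},{"ax": 0,"ay": 0,"az": 0,"x": -0.0002,"y": 0.001,"z": 0,"claw": 5}]}}

```text
time_s: 16.8
tool_pos: [0.5422, 0.0478, 0.1221]
tool_rot: [180.0, 0.1, 99.2]
force: [0.6, -6.9, -1.0]
grip_width: 0.004
```

>>> {"method": "step_arm", "body": {"series": [{"ax": 0,"ay": 0,"az": 0,"x": -0.0001,"y": 0.0005,"z": 0,"claw": 5},{"ax": 0,"ay": 0,"az": 0,"x": -0.0002,"y": 0.001,"z": 0,"claw": 5}]}}

```text
time_s: 17.0
tool_pos: [0.5419, 0.0498, 0.1221]
tool_rot: [180.0, 0.1, 99.2]
force: [-0.0, -5.5, -1.7]
grip_width: 0.0042
```

>>> {"method": "step_arm", "body": {"series": [{"ax": 0,"ay": 0,"az": 0,"x": -0.0001,"y": 0.0005,"z": 0,"claw": 5},{"ax": 0,"ay": 0,"az": 0,"x": -0.0001,"y": 0.0005,"z": 0,"claw": 5}]}}

```text
time_s: 17.2
tool_pos: [0.5417, 0.0511, 0.1221]
tool_rot: [180.0, 0.0, 99.3]
force: [1.3, -4.0, -2.3]
grip_width: 0.0044
```

```bash
python3 - <<'E'
from h import *
d=vision.read_camera('side')[:,:,::-1]
cv2.imwrite('pics/m14.png',cv2.resize(d[230:330,200:300],None,fx=4,fy=4,interpolation=2))
E
```

```text
(no output)
```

View pics/m14.png

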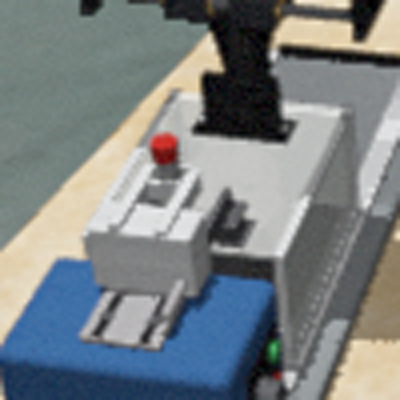

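The cap is back down at (164,148), which matches its starting pixel of (241,267) in the full picture, so the bolt has dropped. I'll back off slowly to check that the guard holds.

>>> {"method": "step_arm", "body": {"series": [{"ax": 0,"ay": 0,"az": 0,"x": 0.0003,"y": -0.002,"z": 0,"claw": 5},{"ax": 0,"ay": 0,"az": 0,"x": 0.0007,"y": -0.004,"z": 0,"claw": 5},{"ax": 0,"ay": 0,"az": 0,"x": 0.001,"y": -0.006,"z": 0,"claw": 5},{"ax": 0,"ay": 0,"az": 0,"x": 0.0013,"y": -0.008,"z": 0,"claw": 5},{"ax": 0,"ay": 0,"az": 0,"x": 0.0017,"y": -0.01,"z": 0,"claw": 5},{"ax": 0,"ay": 0,"az": 0,"x": 0.0017,"y": -0.01,"z": 0,"claw": 5},{"ax": 0,"ay": 0,"az": 0,"x": 0.0017,"y": -0.01,"z": 0,"claw": 5}]}}

```text
time_s: 17.95
tool_pos: [0.5431, 0.0416, 0.1221]
tool_rot: [180.0, -0.0, 99.3]
force: [0.0, 0.3, 0.6]
grip_width: 0.0044
```

```bash
python3 - <<'E'
from h import *
o,im,c=snap('w15'); print(o['force'],o['tool_pos'])
d=vision.read_camera('side')[:,:,::-1]
d0=cv2.imread('pics/side0.png')
def cap(d):
    h=cv2.cvtColor(np.ascontiguousarray(d),cv2.COLOR_BGR2HSV); m=(((h[...,0]<8)|(h[...,0]>172))&(h[...,1]>150)).astype(np.uint8); m[:230]=0;m[300:]=0;m[:,:225]=0;m[:,260:]=0
    return cv2.moments(m,True)['m01']/cv2.moments(m,True)['m00']
print(cap(d0),cap(d))
cv2.imwrite('pics/m15.png',np.hstack([cv2.resize(im[0:345,140:500],(400,400)),cv2.resize(d[230:330,200:300],None,fx=4,fy=4,interpolation=2)]))
E
```

```text
[0.03609997 0.25900253 0.63456659] [0.54310251 0.04157033 0.12211062]
266.86842105263156 266.6388888888889
```

View pics/m15.png

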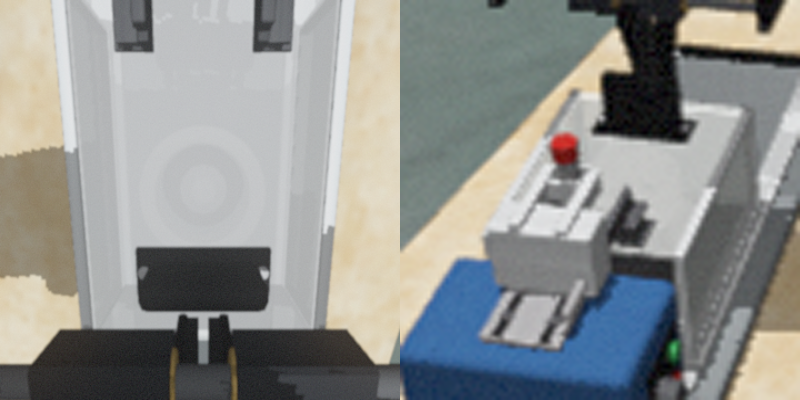

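The push force is zero, there's a gap behind the tab and the cap is down (row 266.6 against 266.9 at the start). Now measure the tab's travel from the picture.

```bash
python3 - <<'E'
from h import *
o=status.get_obs(); c=cam('wrist',o)
im=cv2.imread('pics/w15.png'); cv2.imwrite('pics/w15c.png',cv2.resize(im[190:290,240:400],None,fx=5,fy=5,interpolation=2))
a=np.radians(9.3); ex=np.array([np.cos(a),np.sin(a)]); ey=np.array([-np.sin(a),np.cos(a)]); S=np.array([.5337,.1018])
# from m15: bottom row 311/400*345, front foot 247
for n,u,v,z in [('tab -y top',320,311*345/400,.14),('foot front',320,247*345/400,.104),('ring c',140+202*.9,184*345/400,.09)]:
    P=onz(c,u,v,z); print(n,P.round(4),((P[:2]-S)@ex).round(4),((P[:2]-S)@ey+.022).round(4))
E
```

```text
tab -y top [0.5382 0.065  0.14  ] -0.0015 -0.0151
foot front [0.5355 0.08   0.104 ] -0.0017 0.0002
ring c [0.5323 0.1055 0.09  ] -0.0008 0.0258
```

View pics/w15c.png

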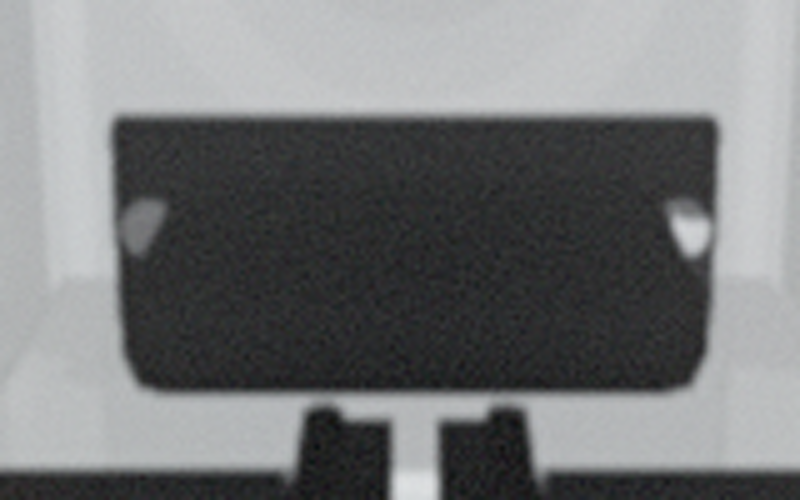

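The fingers retreated 9.6 mm while the guard stayed put (9.3 mm gap by pixel shift). Now clear the arm and measure the travel with the fixed cameras.

>>> {"method": "step_arm", "body": {"series": [{"ax": 0,"ay": 0,"az": 0,"x": 0.002,"y": -0.012,"z": 0.005,"claw": 5},{"ax": 0,"ay": 0,"az": 0,"x": 0.003,"y": -0.02,"z": 0.03,"claw": 5},{"ax": 0,"ay": 0,"az": 0,"x": 0.003,"y": -0.03,"z": 0.07,"claw": 5},{"ax": 0,"ay": 0,"az": 0,"x": 0.003,"y": -0.05,"z": 0.11,"claw": 5},{"ax": 0,"ay": 0,"az": 0,"x": 0.003,"y": -0.08,"z": 0.15,"claw": 5},{"ax": 0,"ay": 0,"az": 0,"x": 0.0,"y": -0.12,"z": 0.18,"claw": 5},{"ax": 0,"ay": 0,"az": 0,"x": 0.0,"y": -0.165,"z": 0.2,"claw": 5},{"ax": 0,"ay": 0,"az": 0,"x": 0.0,"y": -0.21,"z": 0.2,"claw": 5},{"ax": 0,"ay": 0,"az": 0,"x": 0.0,"y": -0.25,"z": 0.2,"claw": 5},{"ax": 0,"ay": 0,"az": 0,"x": 0.0,"y": -0.26,"z": 0.2,"claw": 5},{"ax": 0,"ay": 0,"az": 0,"x": 0.0,"y": -0.26,"z": 0.2,"claw": 5}]}}

```text
time_s: 19.15
tool_pos: [0.5422, -0.2217, 0.3218]
tool_rot: [-180.0, -0.0, 99.0]
force: [-0.6, 0.5, -0.0]
grip_width: 0.0047
```

```bash
python3 - <<'E'
from h import *
s=vision.read_camera('scene')[:,:,::-1]; d=vision.read_camera('side')[:,:,::-1]
cv2.imwrite('pics/s16.png',s); cv2.imwrite('pics/d16.png',d)
cv2.imwrite('pics/m16.png',np.hstack([cv2.resize(s[170:320,330:480],None,fx=2.66,fy=2.66,interpolation=2),cv2.resize(d[190:340,190:340],None,fx=2.66,fy=2.66,interpolation=2)]))
o=status.get_obs(); print(o['time_s'],o['tool_pos'],o['force'])
E
```

```text
19.25 [ 0.54326971 -0.21718515  0.32221956] [ 1.09448303  0.78331781 -0.41977567]
```

View pics/m16.png

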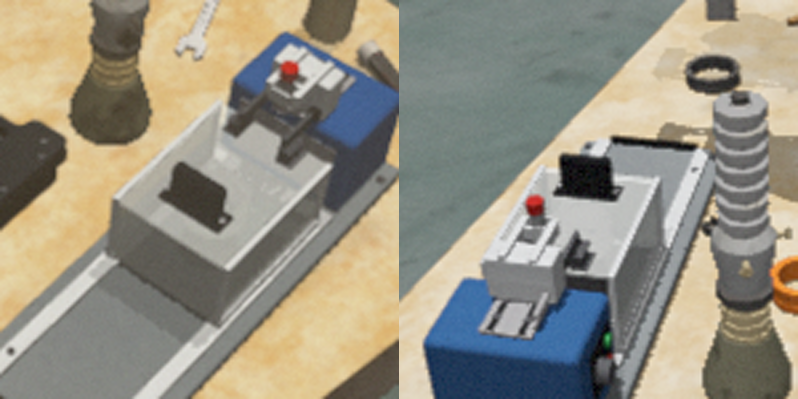

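```bash
python3 - <<'E'
from h import *
A=[cv2.imread('pics/'+f) for f in ('scene0.png','s16.png','side0.png','d16.png')]
B=[A[0][262:302,335:385],A[1][220:260,378:428],A[2][210:240,255:305],A[3][240:270,240:290]]
f=lambda x:cv2.resize(x,(390,290),interpolation=2)
cv2.imwrite('pics/t.png',np.vstack([np.hstack([f(B[0]),f(B[1])]),np.hstack([f(B[2]),f(B[3])])]))
c=[cam('scene'),cam('side')]
# template displacement of tab
for i,(a,b,r,init) in enumerate([(A[0],A[1],None,None)]): pass
E
```

View pics/t.png

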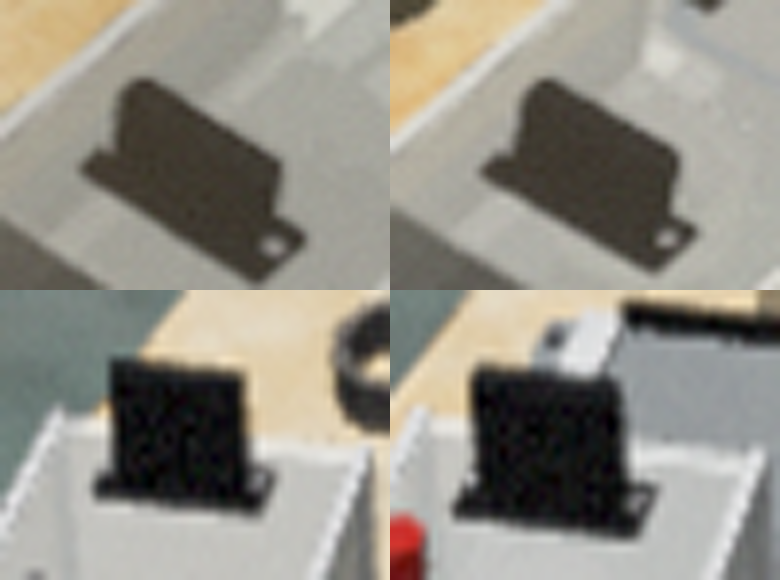

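```bash
python3 - <<'E'
from h import *
s=cam('scene');e=cam('side'); a=np.radians(9.3); ey=np.array([-np.sin(a),np.cos(a)])
def g(c,o,k,p,z): return onz(c,o[0]+p[0]/7.8,o[1]+p[1]/k,z)[:2]
for z in (.102,):
  for p,q in [((82,168),(90,168)),((262,282),(265,272)),((272,245),(278,238))]:
    d=g(s,(378,220),7.25,q,z)-g(s,(335,262),7.25,p,z); print('scene',d@ey, np.linalg.norm(d),np.degrees(np.arctan2(-d[0],d[1])))
  for p,q in [((95,205),(65,228)),((265,225),(250,245)),((270,178),(265,195))]:
    d=g(e,(240,240),9.67,q,z)-g(e,(255,210),9.67,p,z); print('side',d@ey,np.linalg.norm(d))
for p,q in [((120,85),(130,85)),((280,160),(288,155))]:
    d=g(s,(378,220),7.25,q,.138)-g(s,(335,262),7.25,p,.138); print('scene top',d@ey)
E
```

```text
scene 0.15420364126088118 0.154205660903429 9.59324134408201
scene 0.15297207099242105 0.15297307273590097 9.507352193646383
scene 0.15437307962666233 0.1543736161538808 9.148940829080153
side 0.15467424607190292 0.1546745137741867
side 0.15144695721654913 0.15145652282457875
side 0.1545143258266689 0.15452164137344726
scene top 0.15320053132664516
scene top 0.15248346739682045
```

The fixed cameras give 153.5 mm of travel, so an opening of about 21 mm. A latched guard should read 18 mm or less. I'll check the scale on the base plate's known 440 mm length.

```bash
python3 - <<'E'
from h import *
s=cam('scene');e=cam('side')
im=cv2.imread('pics/s16.png'); d=cv2.imread('pics/d16.png')
f=lambda x:cv2.resize(x,(390,290),interpolation=2)
cv2.imwrite('pics/t2.png',np.vstack([np.hstack([f(im[300:330,300:340]),f(im[335:365,350:390])]),np.hstack([f(im[220:250,460:500]),f(im[190:220,405:445])])]))
h=cv2.resize(d[190:370,190:330],None,fx=4,fy=4,interpolation=2); cv2.imwrite('pics/t3.png',h[:600] if 0 else cv2.resize(d[200:350,190:330],None,fx=4,fy=4,interpolation=2))
E
```

```text
(no output)
```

View pics/t2.png

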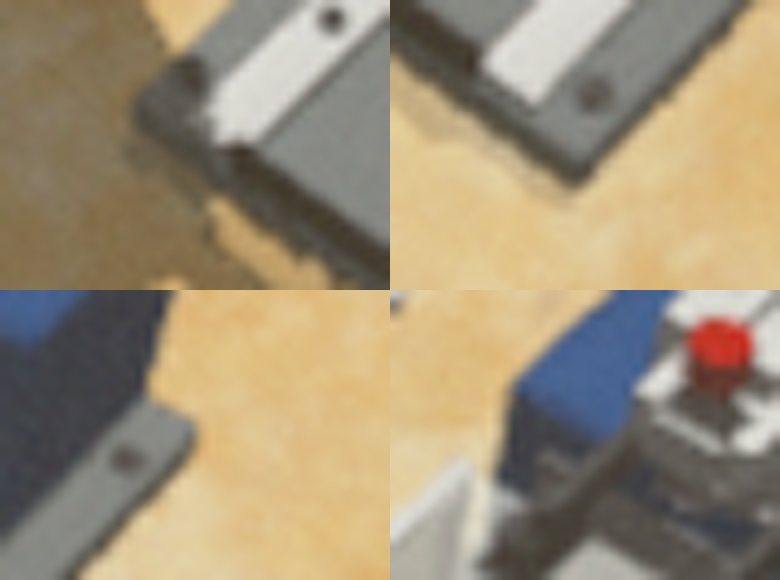

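View pics/t3.png

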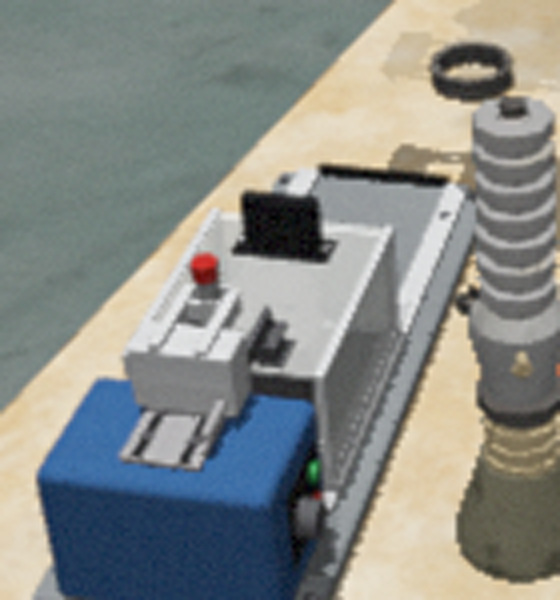

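```bash
python3 - <<'E'
from h import *
s=cam('scene')
a,b,l=[onz(s,u,v,.016) for u,v in [(369.5,352.8),(480,235),(314.4,310.3)]]
print(np.linalg.norm(a-b),np.linalg.norm(a-l),a,b,l)
# tab width check
g=lambda p,o:onz(s,o[0]+p[0]/7.8,o[1]+p[1]/7.25,.102)
E
```

```text
0.43611707046769654 0.1578742437779157 [ 0.65428668 -0.13175406  0.016     ] [0.58270069 0.29844769 0.016     ] [ 0.49796334 -0.15382874  0.016     ]
```

With the 440 mm plate measuring 436 mm, the travel corrects to about 155.5 mm. That puts the opening at 19 to 20 mm, with a couple of mm of error. The bolt rose, then dropped behind the roller. The guard has since held against the 4–6 N buffer, untouched, for over 1.5 s with no creep: its foot corner is at (273,262) then and (274,261) now. Handing in.

```bash
python3 - <<'E'
from h import *
d=np.ascontiguousarray(vision.read_camera('side')[:,:,::-1]); e=cv2.imread('pics/d16.png')
print('diff around guard',cv2.absdiff(d,e)[230:340,200:300].mean())
from cell import workorder
print(workorder.sign_off())
E
```

```text
diff around guard 2.1452424242424244
the job is handed in; nothing more can be done
None
```

The light-grey ring is flat over the pilot and released, and the guard is shut and held by its latch. I handed the job in at about 19 s. I never touched the dark rings.

- **Ring:** I set it down until contact was felt (about 2 N) and then let go. Afterwards the wrist camera showed it centred on the pilot to within about 1 mm. Under the shut guard a later view put its centre 3.8 mm off in y. I took that for the measuring error of that view, because the push had not disturbed the ring.
- **Latch:** The push peaked at about 12.6 N. An early drop in force was only the roller on the bolt's crest, since the red cap was still up, so I pushed on until the cap dropped to its starting height.
- **Hold:** After the fingers backed off, the guard stayed put with no force on it, and I saw no creep in the pictures.
- **One check that did not fully agree:** Camera measurements of the tab's travel gave about 153.5 mm, or roughly 155.5 mm after a scale check on the base plate. That means the guard reads about 19–21 mm open, slightly above the 18 mm expected when latched and close to the 20 mm limit. I judged this to be camera error, because the bolt had dropped and the guard held against its buffer by itself.

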